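# Stir the catalyst pellets and hold the rod over the suction port

### The job

Take the blue-handled rod out of its holder and stir the pellets in the white dish, with the rod's tip down among them, until every pellet lies at least a centimetre from where it lay at first; keep them all in the dish. Then carry the rod over the gas line without touching the line, and finish still holding it, upright and still, with its tip centred about 1 cm above the mouth of the suction port on the steel bridge stand and never touching the stand, so that the suction can draw the dust off. Leave the dish and everything else where they stand.

Things in the scene. Friction and masses are not known exactly. Their poses are not given: they have to be found in the camera images.
- rod_grip (a point): the stirring rod, 145 mm long in all, standing upright in the holder at the start: blue plastic round handle 22 mm in diameter and 60 mm long at the top, below it a 10 mm steel shaft 85 mm long with a round end. This point is the middle of the handle, on the rod's axis, 115 mm above the rod's lower end and 30 mm below its top; z is the rod's axis, up. Mass about 0.1 kg
- rod_tip (a point): the lower end of the same rod, on its axis (inside the holder's hole at the start); z points up the rod
- holder_top (a point): aluminium holder block 60 x 60 x 50 mm, screwed down, with a 40 mm deep hole of 12 mm diameter in the middle of its top. This point is the middle of the top, 50 mm above the table. The rod's lower end rests on the hole's floor, 40 mm below
- dish_floor (a point): heavy (0.7 kg) white ceramic dish standing on the table, round, straight-walled, 92 mm outside, 82 mm inside diameter, 45 mm high, its inside floor flat. This point is the middle of the inside floor, 6 mm above the table; the rim is 39 mm above this point
- bridge: steel bridge stand screwed to the table: a U-shaped plate whose flat top is 100 x 130 mm (own x, y; feet reach 172 mm along y), 80 mm high, with the suction port in the middle of its top. Origin on the table under the port, z up
- port (a point): mouth of the suction port on the bridge stand: an upright steel collar, 36 mm outside and 24 mm inside diameter, open at the top, rising 20 mm out of a 60 mm aluminium flange. This point is the centre of the mouth, level with the collar's top edge, 100 mm above the table; z up, x and y as the stand's
- gasline: steel gas line fixed to the table on two feet, between the dish and holder on one side and the bridge stand on the other: a tube 360 mm long along its own x, axis 72 mm above the table, fittings 20 mm thick; red valve lever on top in the middle, reaching 106 mm above the table; a round gauge 56 mm across near its +x end (170 mm from the middle), reaching 175 mm above the table. Origin on the table under the middle of the tube
- line_mid (a point): point on the same gas line, straight above its middle, at the height of the top of the red lever (106 mm above the table); x along the tube
- bead0_center (a point): green catalyst pellet, a ball 16 mm in diameter, 10 g, rolling free on the floor of the dish; this point is its centre
- bead1_center (a point): orange catalyst pellet, a ball 16 mm in diameter, 10 g, rolling free on the floor of the dish; this point is its centre
- bead2_center (a point): green catalyst pellet, a ball 16 mm in diameter, 10 g, rolling free on the floor of the dish; this point is its centre
- bead3_center (a point): orange catalyst pellet, a ball 16 mm in diameter, 10 g, rolling free on the floor of the dish; this point is its centre
- bead4_center (a point): green catalyst pellet, a ball 16 mm in diameter, 10 g, rolling free on the floor of the dish; this point is its centre
- bead5_center (a point): orange catalyst pellet, a ball 16 mm in diameter, 10 g, rolling free on the floor of the dish; this point is its centre
- washbottle: white plastic wash bottle with a red cap, 60 mm across, 150 mm tall, a bystander; origin at the centre of its underside
- jar: amber glass jar with a white cap, 64 mm across, 80 mm tall, a bystander; origin at the centre of its underside
- clamp: loose steel clamp ring lying flat, 64 mm outside, 44 mm inside, 18 mm high, a bystander; origin at the centre of its underside
- blank: aluminium blank flange, 54 mm across with a 24 mm stub on top, 30 mm tall, a bystander; origin at the centre of its underside
- wrench: steel wrench 160 mm long lying flat along its own x, a bystander; origin at mid-length, underside
- rod: the same rod as a whole; origin at its lower end, z up its axis
- dish: the same dish as a whole; origin at the centre of its underside
There are look-alikes about, which are no part of the job. Leave any brown look-alike of the dish alone.

How it is judged:
By the outcome, as a careful person would: the job done as asked, in the order asked, and still so for the second after the job is handed in, while the arm keeps its last pose, push and grip.
It also fails if it takes over 58 s, if anything falls off the work surface, if the arm or the gripper's body presses on something with over 40 N, if the wrist force passes 120 N, or if a joint passes its speed limit or range.

### The arm

A 7-joint arm with a two-finger parallel gripper is mounted at the origin on the work surface. World frame = base frame: x ahead of the robot, y to its left, z up, the work surface at z = 0. Lengths are in m, angles in degrees, forces in N, time in s.
With the tool pointing down it reaches from about 0.425 to 0.875 m from the base axis. Payload 8.4 kg.
Tool frame: the origin (TCP) lies on the mounting face of the last link; the fingertips stand 182 mm ahead of it and the grasp point (between the pads) lies 164 mm ahead of it; z points along the fingers, x is the direction in which the jaws open and shut, and the axes are right-handed (so a half turn about z gives the same grasp; the last joint's range is limited). The gripper opens to 87 mm and grips with 3 to 60 N. Pads are 19 mm wide; open, the fingers measure 117 mm over their backs; the gripper's body (75 mm by 190 mm) begins 51 mm behind the grasp point.
Start: joints at [-75.241, 19.091, 2.286, 83.961, -0.768, 76.965, -3.352], TCP at [0.227, 0.609, 0.405] pointing down, gripper open.
Joint ranges: [-147.57, 147.57], [-21.85, 119.76], [-74.77, 79.35], [14.55, 137.4], [-85.83, 265.84], [4.83, 119.75], [-152.11, 152.11]. Speed limits (degrees/s): [127.2, 127.2, 159.86, 159.86, 180, 180, 180].

### API

Orientations are given as [roll, pitch, yaw] about the fixed x, y, z axes, in that order (R = Rz(yaw) Ry(pitch) Rx(roll)).
In Python, from workcell import bot, cams, nets gives the robot as it stands.
- The arm moves only by the tool drive_tool, never from a script. Its argument "commands" is a list of rows, each an object with "offset": the shift along the tool's x, y, z in mm, a list of three; "dr": the turn, a rotation vector about the tool's x, y, z in degrees, a list of three; "jaw": the opening in per cent of the stroke, from 0 (shut) to 100 (fully open). A call has 1 to 8 rows; each row is the pose to reach, as a shift and turn from the pose commanded when the call began, along the tool's axes at that moment; what a row does not reach only later rows make up. A row lasts 1/8 s, in which the tool goes at most 62.5 mm and 10.7 degrees, less where a joint would pass 70% of its speed; a pose out of reach is approached as far as the arm can. A call with a gripper value outside its range is refused whole. The fingers move at their own pace and stop on an object; "grip_force" is the grip in N (left out, the last holds). Time passes only in rows, so rows that repeat a pose let the fingers close. It gives the time, the measured TCP pose, the force and the opening at its end, in the units of the state.
- bot.get_obs(): the state, without advancing time (a new reading comes with each control period).
- cams.read_camera(name): name is "scene" or "side" or "wrist"; returns the picture (480x640x3 uint8, red, green, blue); there is no depth.
- cams.camera_info(name): a dict with "vfov" (degrees; the focal length in pixels is half the picture's height over the tangent of half this angle, whatever the lens; pixels are square), "cx", "cy" (the principal point, pixels), "world_to_cam" (4x4, takes a point from world to camera coordinates). Camera axes: x right, y down, z forward; pixel columns grow to the right and rows downward; lengths in m; the calibration is good to about 2 mm. The wrist camera is an equidistant fisheye: a pixel r from the principal point sees the ray r / f radians off the axis. A picture is of the moment at which its call begins: read the wrist's pose just before it. camera_info takes no time and is no camera call; for the wrist camera it gives the pose at the moment of the call.
- bot.close_job(): hands the job in, once; it reports no verdict.
Trained networks look in the newest picture that a camera, given by its name, has taken for a name from the list of things; names that differ only in an ending like _2 or _b are one class to them, and where a whole thing is asked for, a point or a joint stands for the part that bears it (a point fixed in the world has none). Each returns a list of dicts, best first, with "conf" (0 to 1); they miss things now and then, are a little off and sometimes report something else, mostly with a low value. They report only what shows in the picture. A call takes as long as a camera call. They do not tell look-alikes from the thing itself.
- nets.cut_out(name, camera): "pixels" (480x640 bool, what is visible of it) and "rect" ([left, top, right, bottom] in pixels, round what is visible of it).
The state is a dict: "t": time; "joint_pos": joint angles; "joint_vel": joint speeds; "tau": joint torques, N m; "tcp_pos": TCP position; "orientation": TCP orientation; "ft_force": force on the tool from outside, world axes, zero at the start; "wrist_torque": the same for the moment, N m; "finger_gap": opening from 0.0 (shut) to 1.0 (fully open).
Only numpy, scipy, OpenCV 4.12 (cv2) and the standard library are available. Lean on these libraries where they do the work, as an engineer would, in place of code of your own. Each camera call takes 0.05 s, during which the arm holds its last target.

## Working session

There is one attempt and no reset: what is moved stays moved. The work goes in short steps, Python scripts to look and compute and a tool call to move; the robot and the scene stay as the last step left them, time stands still between calls to the robot, and variables do not carry over. Pictures are saved under pics/ and viewed, and the job is handed in when it is done.

Besides the shell and the picture viewer there is one more tool, called after "Emit:" as a command line: name --argument value ..., lists and objects as JSON in quotes. drive_tool: Moves the arm, as the interface text tells. Its arguments: {"type":"object","properties":{"commands":{"type":"array"},"grip_force":{"type":"number"}},"required":["commands"]}

```bash
mkdir -p pics; ls; python3 - <<'E'
from workcell import bot,cams,nets
import cv2
o=bot.get_obs();print(o)
for c in ["scene","side","wrist"]:
    im=cams.read_camera(c);cv2.imwrite(f"pics/{c}0.png",im[:,:,::-1]);i=cams.camera_info(c);print(c,i)
E
```

```text
pics
{'t': 0.0, 'joint_pos': array([-75.24168652,  19.1333286 ,   2.28545121,  84.01191365,
        -0.76582428,  76.96529969,  -3.35267667]), 'joint_vel': array([ 0.00414108,  0.01891389,  0.02657103,  0.03481687, -0.06115696,
       -0.04559569,  0.02908267]), 'tau': array([ 1.45757258e-04, -6.56356931e+01,  1.33546136e+00, -4.03795803e+01,
       -5.97134396e-02,  4.52509266e-02,  1.68229517e-04]), 'tcp_pos': array([0.22698068, 0.60889522, 0.40383423]), 'orientation': array([1.79991316e+02, 9.49405546e-02, 6.95557024e+01]), 'ft_force': array([-1.43491367, -0.28233808, -0.22471167]), 'wrist_torque': array([-0.01714231,  0.01374383,  0.0071671 ]), 'finger_gap': 1.003928683169688}
scene {'vfov': 53.94625103551164, 'cx': 318.1158173135252, 'cy': 237.97186518852018, 'world_to_cam': array([[ 0.21976339,  0.97553233,  0.00638141, -0.11469728],
       [ 0.73861636, -0.16211169, -0.65434369, -0.36201016],
       [-0.63729893,  0.1485142 , -0.75617036,  1.52201863],
       [ 0.        ,  0.        ,  0.        ,  1.        ]])}
side {'vfov': 57.85840509676025, 'cx': 315.51203076525223, 'cy': 243.51815892067597, 'world_to_cam': array([[ 0.88462148, -0.46610502, -0.01381855, -0.50182042],
       [-0.28446887, -0.51593891, -0.80801269,  0.22780157],
       [ 0.36948924,  0.71871633, -0.58900301,  0.81555099],
       [ 0.        ,  0.        ,  0.        ,  1.        ]])}
wrist {'vfov': 65.70646984690485, 'cx': 319.78817615590975, 'cy': 238.56099406270675, 'world_to_cam': array([[ 0.34862233,  0.93726259, -0.00114298, -0.64879514],
       [ 0.89952783, -0.33424354,  0.28130223, -0.03358629],
       [ 0.26327202, -0.09909638, -0.95961854,  0.39127836],
       [ 0.        ,  0.        ,  0.        ,  1.        ]])}
```

View pics/scene0.png

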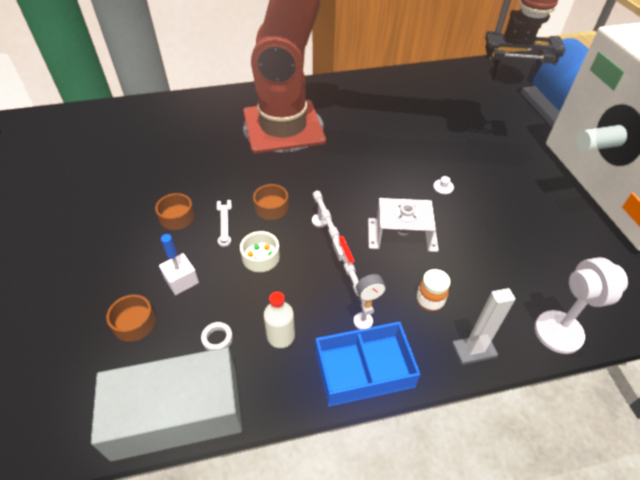

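View pics/side0.png

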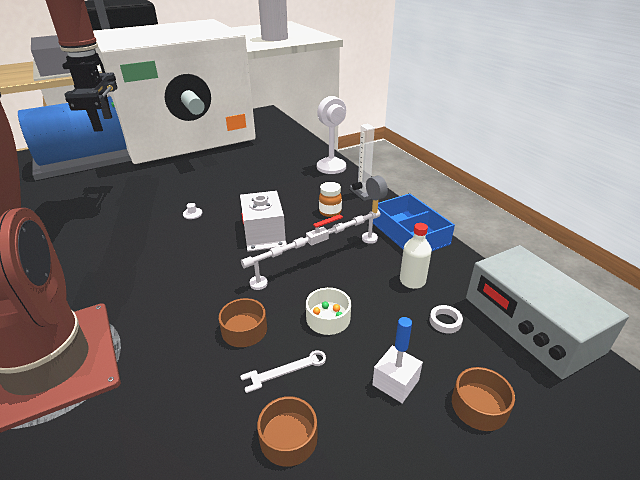

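View pics/wrist0.png

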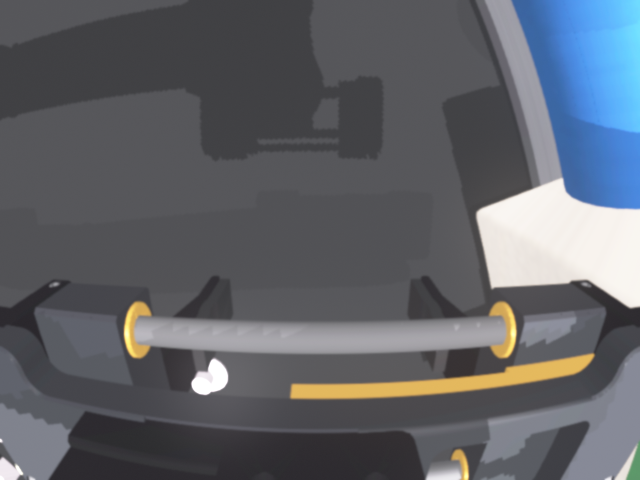

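```bash
cat > h.py <<'E'
import numpy as np,cv2
from workcell import bot,cams,nets
def K(i): return 240/np.tan(np.radians(i['vfov']/2))
def ray(cam,px,i=None):
    i=i or cams.camera_info(cam);f=K(i);T=i['world_to_cam'];R=T[:3,:3];o=-R.T@T[:3,3]
    px=np.atleast_2d(np.asarray(px,float));d=(px-[i['cx'],i['cy']])
    if cam=='wrist':
        r=np.linalg.norm(d,axis=1)+1e-9;th=r/f
        v=np.c_[d/r[:,None]*np.sin(th)[:,None],np.cos(th)]
    else: v=np.c_[d/f,np.ones(len(d))]
    v/=np.linalg.norm(v,axis=1)[:,None]
    return o,v@R
def atz(cam,px,z,i=None):
    o,v=ray(cam,px,i);return o+v*((z-o[2])/v[:,2])[:,None]
def proj(cam,P,i=None):
    i=i or cams.camera_info(cam);f=K(i);T=i['world_to_cam'];P=np.atleast_2d(P)
    q=P@T[:3,:3].T+T[:3,3]
    if cam=='wrist':
        r=np.linalg.norm(q[:,:2],axis=1)+1e-12;th=np.arctan2(r,q[:,2]);return q[:,:2]/r[:,None]*(th*f)[:,None]+[i['cx'],i['cy']]
    return q[:,:2]/q[:,2:]*f+[i['cx'],i['cy']]
E
python3 - <<'E'
from h import *
import pickle
D={}
for c in ["scene","side"]:
    for n in ["rod","holder_top","dish","bridge","port","gasline","bead0_center","bead1_center","rod_grip","washbottle"]:
        r=nets.cut_out(n,c);D[c,n]=r
        for k in r: 
            m=k['pixels'];ys,xs=np.nonzero(m);print(c,n,round(k['conf'],2),k['rect'],len(xs),xs.mean().round(1),ys.mean().round(1))
pickle.dump(D,open('d0.pkl','wb'))
E
```

```text
scene rod 0.66 [160.6, 236.9, 180.8, 266.5] 285 170.1 248.2
scene holder_top 0.72 [163.0, 250.7, 200.4, 294.1] 893 179.5 273.8
scene holder_top 0.44 [313.3, 190.2, 386.1, 328.9] 1896 351.9 267.7
scene dish 0.77 [242.1, 233.1, 282.5, 270.0] 1078 260.0 250.9
scene dish 0.17 [160.5, 234.9, 180.1, 266.3] 297 169.9 248.2
scene bridge 0.65 [433.6, 175.0, 451.5, 193.5] 256 443.6 184.9
scene bridge 0.63 [371.6, 199.4, 438.1, 249.5] 2270 403.7 219.7
scene port 0.66 [367.6, 197.0, 438.8, 252.8] 2274 403.4 219.5
scene gasline 0.69 [312.8, 192.0, 386.5, 327.4] 1906 351.9 267.6
scene bead0_center 0.54 [434.4, 177.2, 455.2, 192.4] 160 444.4 185.6
scene bead0_center 0.41 [310.6, 190.7, 389.0, 329.5] 2018 351.2 266.7
scene rod_grip 0.66 [159.8, 233.8, 179.2, 270.9] 310 170.2 249.3
scene washbottle 0.95 [265.6, 290.8, 291.9, 345.0] 1266 279.4 320.8
scene washbottle 0.42 [241.2, 230.6, 281.7, 270.0] 1277 260.5 251.0
side rod 0.72 [394.1, 316.1, 413.1, 368.2] 581 402.1 338.5
side holder_top 0.95 [374.0, 346.8, 422.8, 403.1] 1684 396.7 374.7
side holder_top 0.28 [241.0, 176.2, 390.0, 287.7] 2297 323.4 2
[... 189 characters left out ...]
ide dish 0.68 [453.6, 363.8, 514.3, 432.9] 3140 482.6 398.5
side bridge 0.76 [239.6, 189.9, 286.8, 249.4] 2270 262.6 219.9
side bridge 0.66 [181.7, 205.1, 201.4, 222.1] 223 192.0 211.3
side port 0.76 [239.8, 190.9, 289.3, 250.5] 2261 262.6 220.5
side port 0.48 [338.1, 302.8, 340.3, 310.4] 45 335.9 307.4
side gasline 0.55 [242.1, 178.4, 387.5, 289.5] 2188 324.6 231.0
side bead0_center 0.48 [322.2, 303.4, 326.5, 308.9] 27 324.4 304.7
side bead0_center 0.21 [428.3, 304.9, 461.4, 333.2] 599 445.7 318.1
side rod_grip 0.64 [395.8, 319.0, 410.2, 365.5] 522 402.1 338.3
side washbottle 0.58 [396.2, 222.5, 430.5, 289.9] 1465 415.9 258.4
side washbottle 0.24 [184.1, 200.3, 199.5, 219.8] 235 191.6 210.8
```

```bash
python3 - <<'E'
import cv2,numpy as np
s=cv2.imread('pics/scene0.png');d=cv2.imread('pics/side0.png')
def crop(im,x,y,w,h,k): return cv2.resize(im[y:y+h,x:x+w],(w*k,h*k),interpolation=cv2.INTER_CUBIC)
a=np.hstack([crop(s,355,185,100,75,4),crop(d,220,175,100,75,4)]);b=np.hstack([crop(s,225,220,100,75,4),crop(d,280,275,100,75,4)])
cv2.imwrite('pics/z0.png',np.vstack([a,b]))
E
```

```text
(no output)
```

View pics/z0.png

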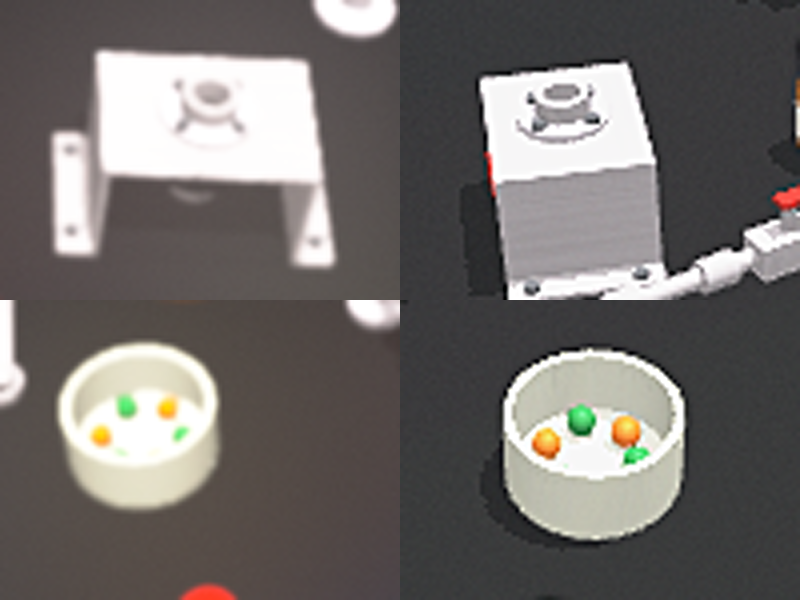

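```bash
cat > m.py <<'E'
from h import *
from scipy.optimize import least_squares
def cyl(x,y,r,z0,z1,n=48):
    t=np.linspace(0,2*np.pi,n,endpoint=False)
    return np.vstack([np.c_[x+r*np.cos(t),y+r*np.sin(t),np.full(n,z)] for z in (z0,z1)])
def hullc(cam,P,i):
    p=proj(cam,P,i).astype(np.float32);h=cv2.convexHull(p).reshape(-1,2)
    m=cv2.moments(h);return np.array([m['m10']/m['m00'],m['m01']/m['m00']]),h
def fit(obs,model,x0):
    I={c:cams.camera_info(c) for c in obs}
    return least_squares(lambda p:np.concatenate([hullc(c,model(p),I[c])[0]-obs[c] for c in obs]),x0)
E
python3 - <<'E'
from m import *
im={c:cv2.imread(f'pics/{c}0.png') for c in('scene','side')}
def mc(m): 
    h=cv2.convexHull(np.argwhere(m)[:,::-1].astype(np.float32)); M=cv2.moments(m.astype(np.uint8),True);return np.array([M['m10']/M['m00'],M['m01']/M['m00']])
# handle
obs={}
for c,(x0,y0,x1,y1) in {'scene':(155,225,190,275),'side':(388,308,420,375)}.items():
    a=im[c].astype(int);m=np.zeros(a.shape[:2],bool)
    b=(a[...,0]>a[...,2]+50)&(a[...,0]>80);m[y0:y1,x0:x1]=b[y0:y1,x0:x1];obs[c]=mc(m);print(c,m.sum(),obs[c])
r=fit(obs,lambda p:cyl(p[0],p[1],.011,.095,.155),[.6,-.2]);print('rod',r.x,r.fun)
for c in obs: print(c, fit({c:obs[c]},lambda p:cyl(p[0],p[1],.011,.095,.155),[.6,-.2]).x, cv2.contourArea(hullc(c,cyl(r.x[0],r.x[1],.011,.095,.155),cams.camera_info(c))[1]))
obs={}
for c,(x0,y0,x1,y1) in {'scene':(236,228,286,274),'side':(303,283,356,341)}.items():
    a=im[c].astype(int);g=a.min(2)>95
    m=np.zeros(g.shape,np.uint8);m[y0:y1,x0:x1]=g[y0:y1,x0:x1]
    n,l,st,_=cv2.connectedComponentsWithStats(m);k=1+st[1:,4].argmax();m=(l==k).astype(np.uint8)
    cs,_=cv2.findContours(m,cv2.RETR_EXTERNAL,cv2.CHAIN_APPROX_NONE);h=cv2.convexHull(max(cs,key=len));M=cv2.moments(h);obs[c]=np.array([M['m10']/M['m00'],M['m01']/M['m00']]);print(c,M['m00'],obs[c],st[k])
r=fit(obs,lambda p:cyl(p[0],p[1],.046,0,.045),[.6,0]);print('dish',r.x,r.fun)
for c in obs: print(c, fit({c:obs[c]},lambda p:cyl(p[0],p[1],.046,0,.045),[.6,0]).x, cv2.contourArea(hullc(c,cyl(r.x[0],r.x[1],.046,0,.045),cams.camera_info(c))[1]))
print('port',atz('scene',[407.4,207.9],.1),atz('side',[259.7,198.4],.1))
d=r.x
# bridge top corners scene,side at z=.08
z=lambda l,ox,oy:[[ox+x/4-.4,oy+y/4-.4] for x,y in l]
print(atz('scene',z([(97,52),(307,62),(323,182),(100,176)],355,185),.08))
print(atz('side',z([(80,77),(228,64),(256,160),(97,183)],220,175),.08))
# beads z=.014
print('beads',atz('scene',z([(126,106),(168,108),(101,136),(181,134)],225,220),.014),atz('side',z([(181,119),(226,131),(146,143),(236,157)],280,275),.014))
# gasline ends etc: scene
print('line',atz('scene',[[318,196],[345,248]],.072), atz('side',[[247,263],[375,212]],.072))
print('lever',atz('side',[[316,225],[341,216]],.1),atz('scene',[[341,238],[350,262]],.1))
E
```

```text
scene 269 [168.21561338 245.21189591]
side 454 [402.92070485 333.62334802]
rod [ 0.54870069 -0.34061335] [ 0.29964921  0.13638966 -0.07179922  0.35816199]
scene [ 0.54816551 -0.34124222] 260.12167788564693
side [ 0.54926665 -0.34005217] 472.4499597605318
scene 1406.0 [259.49063537 250.85395922] [ 239  230   41   43 1412]
side 1785.5 [327.95435452 310.483338  ] [ 306  287   45   48 1703]
dish [ 0.5200138  -0.14552544] [ 0.30804629 -0.09441672  0.1395346   0.25497727]
scene [ 0.52014835 -0.14630025] 1308.8072209862294
side [ 0.52011881 -0.14475065] 1836.426412214525
port [[0.52828614 0.21961723 0.1       ]] [[0.52347546 0.21937571 0.1       ]]
[[0.46016388 0.17097448 0.08      ]
 [0.49706158 0.29773001 0.08      ]
 [0.59469316 0.26913573 0.08      ]
 [0.56164193 0.14081796 0.08      ]]
[[0.49647983 0.30157688 0.08      ]
 [0.59083301 0.26925403 0.08      ]
 [0.55703542 0.1486553  0.08      ]
 [0.46094006 0.171952   0.08      ]]
beads [[ 0.49643221 -0.15240198  0.014     ]
 [ 0.5036323  -0.12716999  0.014     ]
 [ 0.51697156 -0.17061367  0.014     ]
 [ 0.52593379 -0.12249873  0.014     ]] [[ 0.52676481 -0.11955396  0.014     ]
 [ 0.54311916 -0.13864862  0.014     ]
 [ 0.5022664  -0.12640846  0.014     ]
 [ 0.53819249 -0.15746795  0.014     ]]
line [[0.4135849  0.02362857 0.072     ]
 [0.59571784 0.04688712 0.072     ]] [[0.41144347 0.02020221 0.072     ]
 [0.76986436 0.05905044 0.072     ]]
lever [[0.59202488 0.0415914  0.1       ]
 [0.66223439 0.04692148 0.1       ]] [[0.58719363 0.03825747 0.1       ]
 [0.65873743 0.04008622 0.1       ]]
```

Emit:
drive_tool --commands '[{"offset": [-30, 40, 0], "dr": [0, 0, 9], "jaw": 100}, {"offset": [-66, 92, 0], "dr": [0, 0, 18], "jaw": 100}, {"offset": [-102, 142, 0], "dr": [0, 0, 28], "jaw": 100}, {"offset": [-139, 192, 0], "dr": [0, 0, 38], "jaw": 100}, {"offset": [-175, 242, 0], "dr": [0, 0, 48], "jaw": 100}, {"offset": [-212, 293, 0], "dr": [0, 0, 58], "jaw": 100}, {"offset": [-250, 345, 0], "dr": [0, 0, 66], "jaw": 100}, {"offset": [-288, 398, 0], "dr": [0, 0, 69.5], "jaw": 100}]'

```text
t: 2.15
tcp_pos: [0.4973, 0.2026, 0.4052]
orientation: [-180.0, -0.0, -0.1]
ft_force: [1.5, 0.0, 0.2]
finger_gap: 1.0
```

Emit:
drive_tool --commands '[{"offset": [5, 50, 0], "dr": [0, 0, 0], "jaw": 100}, {"offset": [10, 110, 0], "dr": [0, 0, 0], "jaw": 100}, {"offset": [15, 172, 0], "dr": [0, 0, 0], "jaw": 100}, {"offset": [21, 234, 0], "dr": [0, 0, 0], "jaw": 100}, {"offset": [27, 296, 0], "dr": [0, 0, 0], "jaw": 100}, {"offset": [33, 358, 0], "dr": [0, 0, 0], "jaw": 100}, {"offset": [39, 418, 0], "dr": [0, 0, 0], "jaw": 100}, {"offset": [43, 460, 0], "dr": [0, 0, 0], "jaw": 100}]'

```text
t: 3.15
tcp_pos: [0.5395, -0.2584, 0.4051]
orientation: [179.9, -0.0, -0.0]
ft_force: [0.2, 1.0, -0.2]
finger_gap: 1.001
```

Emit:
drive_tool --commands '[{"offset": [6, 45, 0], "dr": [0, 0, 0], "jaw": 100}, {"offset": [6, 70, 10], "dr": [0, 0, 0], "jaw": 100}, {"offset": [6, 81, 30], "dr": [0, 0, 0], "jaw": 100}, {"offset": [6, 81, 35], "dr": [0, 0, 0], "jaw": 100}, {"offset": [6, 81, 35], "dr": [0, 0, 0], "jaw": 100}]'

```text
t: 3.78
tcp_pos: [0.5464, -0.3351, 0.3692]
orientation: [-179.9, 0.0, 0.1]
ft_force: [0.0, 0.0, -0.1]
finger_gap: 1.002
```

```bash
python3 - <<'E'
from m import *
o=bot.get_obs();print(o['t'],o['tcp_pos'],o['orientation'])
i=cams.camera_info('wrist');im=cams.read_camera('wrist');cv2.imwrite('pics/w1.png',im[:,:,::-1])
T=i['world_to_cam'];print(-T[:3,:3].T@T[:3,3],T[2,:3])
s=cams.read_camera('side');cv2.imwrite('pics/s1.png',s[:,:,::-1])
print(proj('wrist',[[.5487,-.3406,.155],[.5487,-.3406,.095],[.5487,-.3406,.05],[.52,-.1455,.045]],i))
E
```

```text
3.775 [ 0.54643678 -0.33506377  0.36920321] [-1.79931992e+02  4.44745190e-02  1.45454039e-01]
[ 0.54495792 -0.25808752  0.34941777] [ 2.49167535e-04 -2.79971323e-01 -9.60008331e-01]
[[326.15028615 282.28539203]
 [324.85891693 249.67139257]
 [324.19171883 233.05233637]
 [289.9445083    1.83680077]]
```

View pics/w1.png

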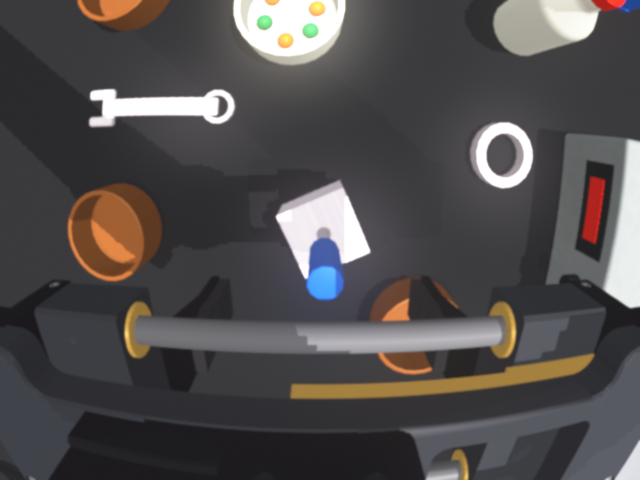

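View pics/s1.png

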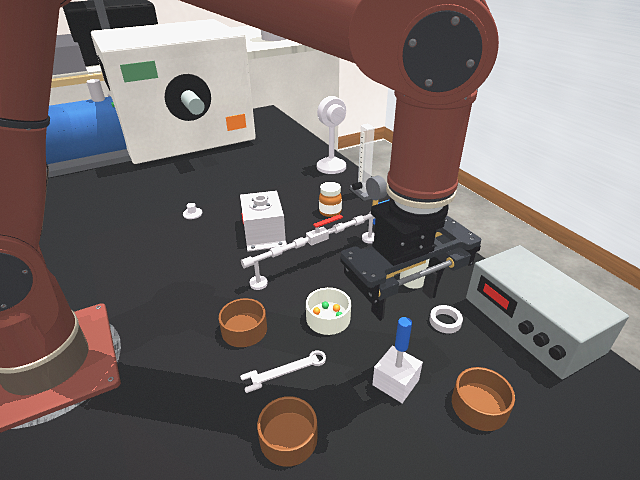

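Emit:
drive_tool --commands '[{"offset": [0, 0, 20], "dr": [0, 0, 0], "jaw": 100}, {"offset": [0, 0, 40], "dr": [0, 0, 0], "jaw": 100}, {"offset": [0, 0, 60], "dr": [0, 0, 0], "jaw": 100}, {"offset": [0, 0, 75], "dr": [0, 0, 0], "jaw": 100}, {"offset": [0, 0, 81], "dr": [0, 0, 0], "jaw": 100}, {"offset": [0, 0, 81], "dr": [0, 0, 0], "jaw": 100}, {"offset": [0, 0, 81], "dr": [0, 0, 0], "jaw": 100}]'

```text
t: 4.75
tcp_pos: [0.5462, -0.3368, 0.2894]
orientation: [180.0, -0.1, 0.1]
ft_force: [-0.1, 0.0, 0.5]
finger_gap: 1.0
```

Emit:
drive_tool --commands '[{"offset": [2.4, 3.8, 0], "dr": [0, 0, 0], "jaw": 100}, {"offset": [2.4, 3.8, 0], "dr": [0, 0, 0], "jaw": 100}, {"offset": [2.4, 3.8, 0], "dr": [0, 0, 0], "jaw": 100}]'

```text
t: 5.12
tcp_pos: [0.5484, -0.3404, 0.2889]
orientation: [180.0, -0.0, 0.0]
ft_force: [-0.1, -0.6, 0.4]
finger_gap: 0.998
```

```bash
python3 - <<'E'
from m import *
o=bot.get_obs();print(o['t'],o['tcp_pos'],o['orientation'])
i=cams.camera_info('wrist');im=cams.read_camera('wrist');cv2.imwrite('pics/w2.png',im[:,:,::-1])
print(proj('wrist',[[.5487,-.3406,.155],[.5487,-.3406,.095]],i))
E
```

```text
5.125 [ 0.54843517 -0.34044077  0.28889446] [ 1.79995531e+02 -6.95736230e-03  4.83075702e-02]
[[323.75277217 353.64325091]
 [322.59505715 287.65629803]]
```

View pics/w2.png

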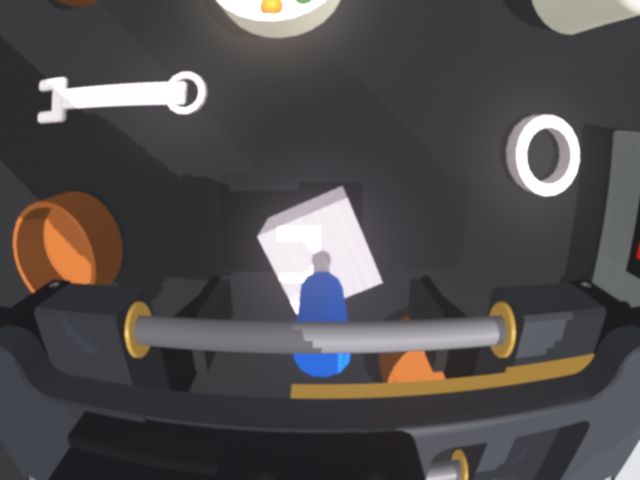

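Emit:
drive_tool --commands '[{"offset": [0, 0, 0], "dr": [0, 0, 0], "jaw": 20}, {"offset": [0, 0, 0], "dr": [0, 0, 0], "jaw": 10}, {"offset": [0, 0, 0], "dr": [0, 0, 0], "jaw": 10}, {"offset": [0, 0, 0], "dr": [0, 0, 0], "jaw": 10}, {"offset": [0, 0, 0], "dr": [0, 0, 0], "jaw": 10}, {"offset": [0, 0, 0], "dr": [0, 0, 0], "jaw": 10}]' --grip_force 30

```text
t: 5.92
tcp_pos: [0.5484, -0.3403, 0.2888]
orientation: [180.0, 0.0, 0.1]
ft_force: [0.7, 0.5, 1.7]
finger_gap: 0.399
```

Emit:
drive_tool --commands '[{"offset": [0, 0, 0], "dr": [0, 0, 0], "jaw": 5}, {"offset": [0, 0, 0], "dr": [0, 0, 0], "jaw": 5}, {"offset": [0, 0, 0], "dr": [0, 0, 0], "jaw": 5}, {"offset": [0, 0, 0], "dr": [0, 0, 0], "jaw": 5}]' --grip_force 30

```text
t: 6.42
tcp_pos: [0.5484, -0.3404, 0.2888]
orientation: [180.0, 0.0, 0.1]
ft_force: [-0.3, -0.2, -0.5]
finger_gap: 0.249
```

Emit:
drive_tool --commands '[{"offset": [0, 0, -6], "dr": [0, 0, 0], "jaw": 5}, {"offset": [0, 0, -18], "dr": [0, 0, 0], "jaw": 5}, {"offset": [0, 0, -34], "dr": [0, 0, 0], "jaw": 5}, {"offset": [0, 0, -52], "dr": [0, 0, 0], "jaw": 5}, {"offset": [0, 0, -68], "dr": [0, 0, 0], "jaw": 5}, {"offset": [0, 0, -76], "dr": [0, 0, 0], "jaw": 5}, {"offset": [0, 0, -80], "dr": [0, 0, 0], "jaw": 5}, {"offset": [0, 0, -80], "dr": [0, 0, 0], "jaw": 5}]'

```text
t: 7.42
tcp_pos: [0.5484, -0.3403, 0.3686]
orientation: [-180.0, 0.0, 0.1]
ft_force: [-0.1, 0.5, -0.8]
finger_gap: 0.244
```

```bash
python3 - <<'E'
from m import *
o=bot.get_obs();print(o['t'],o['tcp_pos'],o['orientation'],o['finger_gap'])
p=o['tcp_pos'];x,y,z=p
for c in('scene','side','wrist'):
    i=cams.camera_info(c);im=cams.read_camera(c);cv2.imwrite(f'pics/{c}3.png',im[:,:,::-1])
    print(c,proj(c,[[x,y,z-.164+.03],[x,y,z-.164-.03],[x,y,z-.279]],i).round(1).tolist())
a=cv2.imread('pics/scene3.png')[180:300,120:220];b=cv2.imread('pics/side3.png')[280:400,350:450]
cv2.imwrite('pics/z3.png',np.hstack([cv2.resize(k,None,fx=4,fy=4,interpolation=2) for k in(a,b)]))
E
```

```text
7.425 [ 0.54843119 -0.34026436  0.36864826] [-1.79995581e+02  9.56498198e-03  5.98919064e-02] 0.24387639848804793
scene [[156.0, 210.4], [163.3, 230.3], [172.5, 255.7]]
side [[410.3, 283.0], [405.8, 312.3], [400.3, 348.9]]
wrist [[323.6, 354.1], [322.6, 287.9], [321.8, 240.3]]
```

View pics/z3.png

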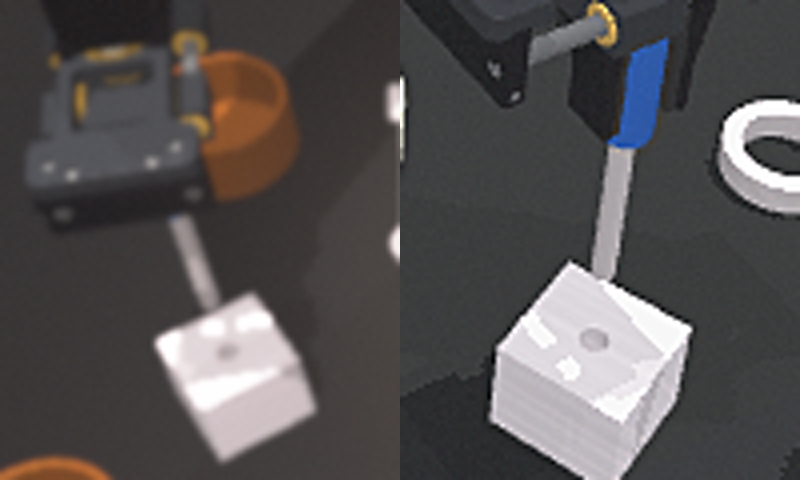

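View pics/wrist3.png

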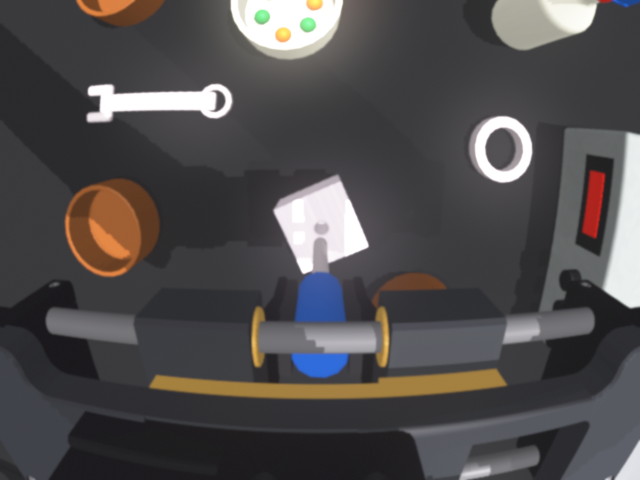

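Emit:
drive_tool --commands '[{"offset": [-2, -14, 0], "dr": [0, 0, 0], "jaw": 5}, {"offset": [-7, -45, 0], "dr": [0, 0, 0], "jaw": 5}, {"offset": [-13, -90, 0], "dr": [0, 0, 0], "jaw": 5}, {"offset": [-19, -135, 0], "dr": [0, 0, 0], "jaw": 5}, {"offset": [-25, -170, 0], "dr": [0, 0, 0], "jaw": 5}, {"offset": [-28, -188, 0], "dr": [0, 0, 0], "jaw": 5}, {"offset": [-28.2, -195, 0], "dr": [0, 0, 0], "jaw": 5}, {"offset": [-28.2, -195, 0], "dr": [0, 0, 0], "jaw": 5}]'

```text
t: 8.57
tcp_pos: [0.52, -0.145, 0.3688]
orientation: [-180.0, -0.0, 0.1]
ft_force: [0.4, -0.1, -0.6]
finger_gap: 0.243
```

```bash
cat > look.py <<'E'
from m import *
import sys
def look(tag,cams_=('wrist','side','scene')):
    o=bot.get_obs();print(o['t'],o['tcp_pos'].round(4),o['orientation'].round(2),o['ft_force'].round(1))
    x,y,z=o['tcp_pos']
    out=[]
    ctr=[.52,-.1455,.03]
    for c in cams_:
        i=cams.camera_info(c);im=cams.read_camera(c)[:,:,::-1];cv2.imwrite(f'pics/{c}{tag}.png',im)
        print(c,'tip',proj(c,[[x,y,z-.279]],i).round(1).tolist())
        u=proj(c,[ctr],i)[0]
        w={'wrist':130,'side':64,'scene':64}[c]
        x0=int(np.clip(u[0]-w/2,0,640-w));y0=int(np.clip(u[1]-w/2,0,480-w))
        print(c,'crop',x0,y0,w,266/w)
        out.append(cv2.resize(im[y0:y0+w,x0:x0+w],(266,266),interpolation=2))
    cv2.imwrite(f'pics/z{tag}.png',np.hstack(out))
if __name__=='__main__': look(sys.argv[1])
E
python3 look.py 4
```

```text
8.575 [ 0.52   -0.145   0.3688] [-1.7999e+02 -1.0000e-02  1.1000e-01] [ 0.4 -0.1 -0.6]
wrist tip [[321.4, 240.0]]
wrist crop 256 156 130 2.046153846153846
side tip [[328.1, 285.5]]
side crop 296 275 64 4.15625
scene tip [[257.6, 232.3]]
scene crop 227 216 64 4.15625
```

View pics/z4.png

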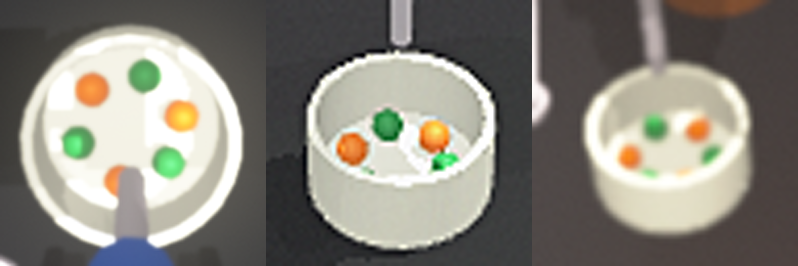

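View pics/wrist4.png

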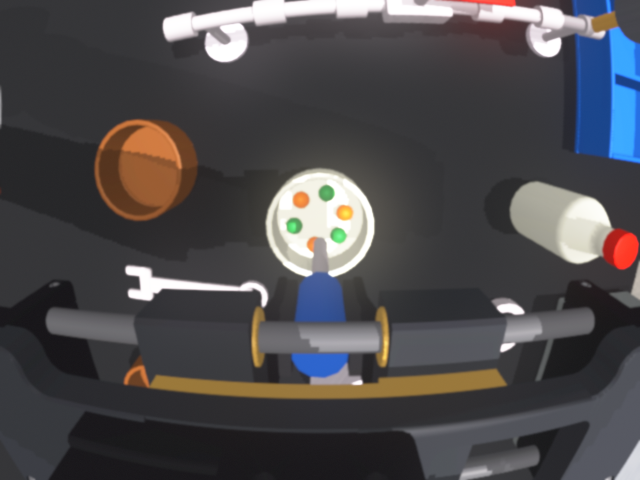

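```bash
cat > beads.py <<'E'
from m import *
def find(im,cam,i,rect):
    x0,y0,x1,y1=rect;hsv=cv2.cvtColor(im,cv2.COLOR_BGR2HSV);out=[]
    for nm,lo,hi in (('O',(5,120,110),(28,255,255)),('G',(45,90,60),(85,255,255))):
        m=np.zeros(im.shape[:2],np.uint8);m[y0:y1,x0:x1]=cv2.inRange(hsv,lo,hi)[y0:y1,x0:x1]
        n,l,st,ce=cv2.connectedComponentsWithStats(m)
        for k in range(1,n):
            if st[k,4]>=15:
                p=atz(cam,ce[k],.014,i)[0,:2];out.append((nm,st[k,4],ce[k].round(1),p.round(4)));r=p-[.52,-.1455]
                print(cam,nm,st[k,4],ce[k].round(1),p.round(4),'rel mm',(r*1000).round(1),'r',(np.hypot(*r)*1000).round(1),'ang',np.degrees(np.arctan2(r[1],r[0])).round(0))
    return out
E
python3 - <<'E'
from beads import *
im=cv2.imread('pics/wrist4.png')
i=cams.camera_info('wrist');find(im,'wrist',i,(255,160,385,280))
s=cv2.imread('pics/side4.png');find(s,'side',cams.camera_info('side'),(303,283,356,341))
s=cv2.imread('pics/scene4.png');find(s,'scene',cams.camera_info('scene'),(236,228,286,274))
# dish rim overlay on wrist
v=im.copy()
for z,r in((.045,.046),(.045,.041),(.006,.041)):
    t=np.linspace(0,6.283,100);P=np.c_[.52+r*np.cos(t),-.1455+r*np.sin(t),0*t+z]
    cv2.polylines(v,[(proj('wrist',P,i)*8).astype(np.int32)],True,(0,0,255),1,shift=3)
cv2.imwrite('pics/ov4.png',cv2.resize(v[155:285,250:390],None,fx=4,fy=4,interpolation=2))
E
```

```text
wrist O 189 [300.5 199.5] [ 0.5011 -0.1304] rel mm [-18.9  15.1] r 24.2 ang 141.0
wrist O 184 [344.3 212.3] [ 0.5414 -0.1424] rel mm [21.4  3.1] r 21.6 ang 8.0
wrist O 68 [310.7 243.2] [ 0.5102 -0.1722] rel mm [ -9.8 -26.7] r 28.5 ang -110.0
wrist G 150 [326.5 192.6] [ 0.5248 -0.124 ] rel mm [ 4.8 21.5] r 22.0 ang 77.0
wrist G 155 [293.3 225.5] [ 0.4941 -0.155 ] rel mm [-25.9  -9.5] r 27.6 ang -160.0
wrist G 155 [338.3 235.3] [ 0.5361 -0.1645] rel mm [ 16.1 -19. ] r 24.9 ang -50.0
side O 43 [336.  307.4] [ 0.5428 -0.1387] rel mm [22.8  6.8] r 23.8 ang 17.0
side O 42 [316.1 310.4] [ 0.5022 -0.1265] rel mm [-17.8  19. ] r 26.0 ang 133.0
side G 40 [324.8 304.7] [ 0.5263 -0.1204] rel mm [ 6.3 25.1] r 25.9 ang 76.0
side G 19 [338.3 313.3] [ 0.5384 -0.1558] rel mm [ 18.4 -10.3] r 21.1 ang -29.0
scene O 22 [266.5 247. ] [ 0.5049 -0.1276] rel mm [-15.1  17.9] r 23.4 ang 130.0
scene O 21 [250.2 253.1] [ 0.5157 -0.1696] rel mm [ -4.3 -24.1] r 24.5 ang -100.0
scene G 17 [256.2 246.1] [ 0.4964 -0.1521] rel mm [-23.6  -6.6] r 24.5 ang -164.0
```

View pics/ov4.png

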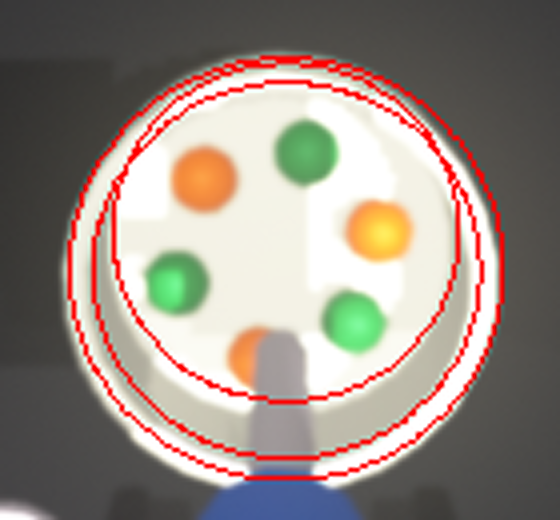

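Emit:
drive_tool --commands '[{"offset": [-0.2, 1, 10], "dr": [0, 0, 0], "jaw": 5}, {"offset": [-0.2, 1, 25], "dr": [0, 0, 0], "jaw": 5}, {"offset": [-0.2, 1, 42], "dr": [0, 0, 0], "jaw": 5}, {"offset": [-0.2, 1, 58], "dr": [0, 0, 0], "jaw": 5}, {"offset": [-0.2, 1, 71], "dr": [0, 0, 0], "jaw": 5}, {"offset": [-0.2, 1, 78], "dr": [0, 0, 0], "jaw": 5}, {"offset": [-0.2, 1, 80.5], "dr": [0, 0, 0], "jaw": 5}, {"offset": [-0.2, 1, 80.5], "dr": [0, 0, 0], "jaw": 5}]'

```text
t: 9.72
tcp_pos: [0.52, -0.1464, 0.2885]
orientation: [180.0, -0.0, 0.1]
ft_force: [0.5, -0.9, -0.4]
finger_gap: 0.247
```

```bash
python3 look.py 5
```

```text
9.725 [ 0.52   -0.1464  0.2885] [ 1.7999e+02 -2.0000e-02  5.0000e-02] [ 0.5 -0.9 -0.4]
wrist tip [[321.3, 240.0]]
wrist crop 256 182 130 2.046153846153846
side tip [[328.2, 315.1]]
side crop 296 275 64 4.15625
scene tip [[260.0, 254.0]]
scene crop 227 216 64 4.15625
```

View pics/z5.png

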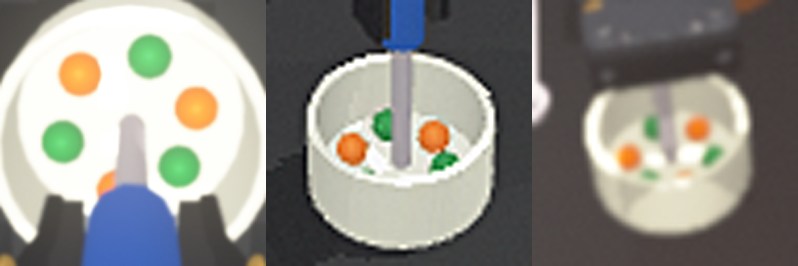

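Emit:
drive_tool --commands '[{"offset": [-9.7, -1.6, 0], "dr": [0, 0, 0], "jaw": 5}, {"offset": [-15.6, -3, 0], "dr": [0, 0, 0], "jaw": 5}, {"offset": [-20.5, -4.1, 0], "dr": [0, 0, 0], "jaw": 5}, {"offset": [-26.3, -5.5, 0], "dr": [0, 0, 0], "jaw": 5}, {"offset": [-27, 1.5, 0], "dr": [0, 0, 0], "jaw": 5}, {"offset": [-25.8, 8.5, 0], "dr": [0, 0, 0], "jaw": 5}, {"offset": [-22.9, 14.9, 0], "dr": [0, 0, 0], "jaw": 5}, {"offset": [-18.4, 20.3, 0], "dr": [0, 0, 0], "jaw": 5}]'

```text
t: 10.88
tcp_pos: [0.5021, -0.1669, 0.2884]
orientation: [-180.0, -0.0, 0.1]
ft_force: [1.8, 3.9, -0.7]
finger_gap: 0.245
```

```bash
python3 look.py 6; python3 -c "
import numpy as np
a=227
for a0 in (227,347,107,227):
  for k in range(1,9):
    t=np.radians(a0+15*k);s=np.radians(a0);print([round(27*(np.cos(t)-np.cos(s)),1),round(-27*(np.sin(t)-np.sin(s)),1)],end=' ')
  print(a0)
"
```

```text
10.875 [ 0.5021 -0.1669  0.2884] [-1.7998e+02 -4.0000e-02  6.0000e-02] [ 1.8  3.9 -0.7]
wrist tip [[321.2, 240.1]]
wrist crop 283 153 130 2.046153846153846
side tip [[325.4, 324.6]]
side crop 296 275 64 4.15625
scene tip [[250.8, 250.0]]
scene crop 227 216 64 4.15625
[np.float64(5.7), np.float64(4.1)] [np.float64(12.3), np.float64(6.6)] [np.float64(19.4), np.float64(7.2)] [np.float64(26.3), np.float64(6.1)] [np.float64(32.7), np.float64(3.2)] [np.float64(38.2), np.float64(-1.3)] [np.float64(42.3), np.float64(-7.1)] [np.float64(44.7), np.float64(-13.7)] 227
[np.float64(0.7), np.float64(-7.0)] [np.float64(-0.5), np.float64(-14.0)] [np.float64(-3.4), np.float64(-20.4)] [np.float64(-7.9), np.float64(-25.8)] [np.float64(-13.6), np.float64(-29.9)] [np.float64(-20.2), np.float64(-32.4)] [np.float64(-27.3), np.float64(-33.1)] [np.float64(-34.2), np.float64(-31.9)] 347
[np.float64(-6.4), np.float64(2.9)] [np.float64(-11.9), np.float64(7.4)] [np.float64(-15.9), np.float64(13.1)] [np.float64(-18.4), np.float64(19.7)] [np.float64(-19.1), np.float64(26.8)] [np.float64(-17.9), np.float64(33.7)] [np.float64(-15.0), np.float64(40.1)] [np.float64(-10.5), np.float64(45.6)] 107
[np.float64(5.7), np.float64(4.1)] [np.float64(12.3), np.float64(6.6)] [np.float64(19.4), np.float64(7.2)] [np.float64(26.3), np.float64(6.1)] [np.float64(32.7), np.float64(3.2)] [np.float64(38.2), np.float64(-1.3)] [np.float64(42.3), np.float64(-7.1)] [np.float64(44.7), np.float64(-13.7)] 227
```

View pics/z6.png

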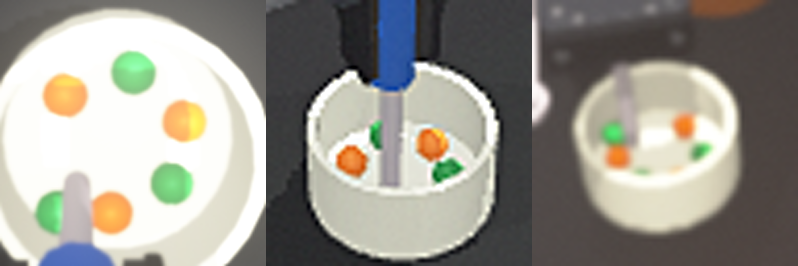

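Emit:
drive_tool --commands '[{"offset": [4, -5, 0], "dr": [0, 0, 0], "jaw": 5}, {"offset": [10, -12, 0], "dr": [0, 0, 0], "jaw": 5}, {"offset": [15, -18, 0], "dr": [0, 0, 0], "jaw": 5}, {"offset": [15, -18, 0], "dr": [0, 0, 0], "jaw": 5}]'

```text
t: 11.52
tcp_pos: [0.5169, -0.1479, 0.2881]
orientation: [180.0, 0.0, 0.1]
ft_force: [0.4, 0.3, -1.8]
finger_gap: 0.249
```

```bash
python3 look.py 7; cat > dish.py <<'E'
from m import *
def dishfit(tag,rects={'scene':(228,222,290,280),'side':(298,280,362,346)}):
    # fit outer rim via edge alignment: shift estimate vs reference picture 0 is separate; here fit lower silhouette
    pass
E
python3 - <<'E'
from m import *
# shift of dish between picture 0 and 7 by matching lower wall region
for c,rect,(dx,dy) in (('scene',(240,254,281,274),(0,0)),('side',(303,316,354,340),(0,0))):
    a=cv2.imread(f'pics/{c}0.png',0);
    i=cams.camera_info(c)
    x0,y0,x1,y1=rect;T=a[y0-3:y1,x0-3:x1+3]
    for tag in('4','6','7'):
        b=cv2.imread(f'pics/{c}{tag}.png',0)
        S=b[y0-15:y1+12,x0-15:x1+15]
        r=cv2.matchTemplate(S,T,cv2.TM_CCOEFF_NORMED);_,v,_,l=cv2.minMaxLoc(r)
        def sub(p,m,n): d=p+n-2*m; return 0.5*(p-n)/d if d else 0
        sx=sub(r[l[1],l[0]-1],v,r[l[1],l[0]+1]);sy=sub(r[l[1]-1,l[0]],v,r[l[1]+1,l[0]])
        u=np.array([l[0]-12+sx,l[1]-12+sy])
        c0=proj(c,[[.52,-.1455,.02]],i)[0]
        print(c,tag,u.round(2),round(v,3),((atz(c,c0+u,.02)-atz(c,c0,.02))[0]*1000).round(1))
E
```

```text
11.525 [ 0.5169 -0.1479  0.2881] [1.7998e+02 2.0000e-02 1.4000e-01] [ 0.4  0.3 -1.8]
wrist tip [[321.6, 239.8]]
wrist crop 261 180 130 2.046153846153846
side tip [[327.3, 316.2]]
side crop 296 275 64 4.15625
scene tip [[259.2, 253.3]]
scene crop 227 216 64 4.15625
scene 4 [-0.01  0.18] 0.985 [ 0.6 -0.1  0. ]
scene 6 [-2.55 -0.11] 0.972 [-1.7 -6.  -0. ]
scene 7 [-2.79 -0.03] 0.967 [-1.6 -6.7 -0. ]
side 4 [-0.    0.03] 0.993 [-0.  -0.1  0. ]
side 6 [0.25 2.8 ] 0.96 [-3.4 -7.2  0. ]
side 7 [0.26 2.79] 0.968 [-3.4 -7.2  0. ]
```

View pics/z7.png

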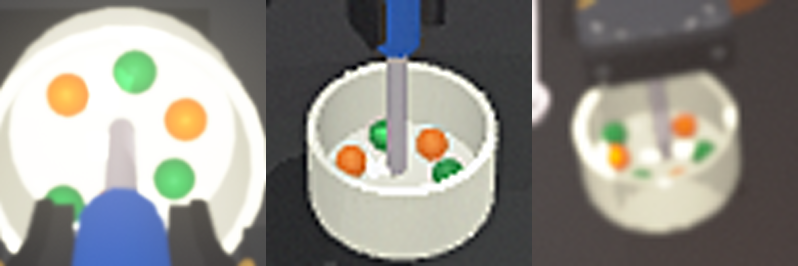

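Emit:
drive_tool --commands '[{"offset": [0, -3, -15], "dr": [0, 0, 0], "jaw": 5}, {"offset": [0, -8, -40], "dr": [0, 0, 0], "jaw": 5}, {"offset": [0, -20, -65], "dr": [0, 0, 0], "jaw": 5}, {"offset": [0, -35, -78], "dr": [0, 0, 0], "jaw": 5}, {"offset": [0, -40, -80], "dr": [0, 0, 0], "jaw": 5}, {"offset": [0, -40, -80], "dr": [0, 0, 0], "jaw": 5}]' --grip_force 60

```text
t: 12.42
tcp_pos: [0.5163, -0.1086, 0.3684]
orientation: [-180.0, -0.0, 0.1]
ft_force: [0.5, -0.6, -0.5]
finger_gap: 0.238
```

```bash
python3 look.py 8; cat > rim.py <<'E'
from beads import *
def rimfit(tag,i,box,c0):
    # fit dish centre in wrist pic: maximise gradient along outer rim, inner floor edges using distance to contrast; outer silhouette via threshold
    im=cv2.imread(f'pics/wrist{tag}.png');g=cv2.GaussianBlur(cv2.cvtColor(im,cv2.COLOR_BGR2GRAY),(0,0),1).astype(np.float32)
    t=np.linspace(0,2*np.pi,180,endpoint=False);best=[]
    def samp(r,z,c):
        P=np.c_[c[0]+r*np.cos(t),c[1]+r*np.sin(t),0*t+z];q=proj('wrist',P,i).astype(np.float32)
        return cv2.remap(g,q[:,0].reshape(-1,1),q[:,1].reshape(-1,1),cv2.INTER_LINEAR).ravel()
    for dx in np.arange(-8,8.1,.5):
        for dy in np.arange(-8,8.1,.5):
            c=(c0[0]+dx/1000,c0[1]+dy/1000)
            d=np.clip(samp(.0445,.045,c)-samp(.0485,.045,c),-20,60);best.append((d.mean(),c))
    best.sort(reverse=True);print('rim',best[0][0],np.round(best[0][1],4),np.round(best[3][1],4));return best[0][1]
E
python3 - <<'E'
from rim import *
i=cams.camera_info('wrist')
c=rimfit(8,i,None,(.5173,-.153))
im=cv2.imread('pics/wrist8.png')
find(im,'wrist',i,(255,160,385,330))
s=cv2.imread('pics/side8.png');find(s,'side',cams.camera_info('side'),(298,280,362,346))
s=cv2.imread('pics/scene8.png');find(s,'scene',cams.camera_info('scene'),(228,222,290,280))
E
```

```text
12.425 [ 0.5163 -0.1086  0.3684] [-1.7999e+02 -1.0000e-02  8.0000e-02] [ 0.5 -0.6 -0.5]
wrist tip [[321.4, 240.0]]
wrist crop 260 195 130 2.046153846153846
side tip [[317.6, 275.6]]
side crop 296 275 64 4.15625
scene tip [[272.8, 228.8]]
scene crop 227 216 64 4.15625
rim 37.544548 [ 0.5153 -0.1475] [ 0.5153 -0.148 ]
wrist O 162 [300.6 245. ] [ 0.4965 -0.1365] rel mm [-23.5   9. ] r 25.1 ang 159.0
wrist O 156 [343.8 253.7] [ 0.5375 -0.1452] rel mm [17.5  0.3] r 17.5 ang 1.0
wrist O 154 [258.6 317. ] [ 0.452 -0.214] rel mm [-68.  -68.5] r 96.5 ang -135.0
wrist O 135 [380.8 316.8] [ 0.5772 -0.2136] rel mm [ 57.2 -68.1] r 88.9 ang -50.0
wrist G 89 [326.3 235.6] [ 0.5207 -0.1273] rel mm [ 0.7 18.2] r 18.2 ang 88.0
wrist G 134 [339.9 275.7] [ 0.5342 -0.1678] rel mm [ 14.2 -22.3] r 26.4 ang -57.0
wrist G 26 [299.  283.3] [ 0.4944 -0.1758] rel mm [-25.6 -30.3] r 39.7 ang -130.0
side O 42 [335.4 309.2] [ 0.5391 -0.1426] rel mm [19.1  2.9] r 19.3 ang 9.0
side O 38 [316.1 313.2] [ 0.4985 -0.1336] rel mm [-21.5  11.9] r 24.5 ang 151.0
side G 41 [324. 307.] [ 0.5213 -0.1257] rel mm [ 1.3 19.8] r 19.9 ang 86.0
side G 24 [338.8 315.4] [ 0.5364 -0.1614] rel mm [ 16.4 -15.9] r 22.9 ang -44.0
scene O 17 [263.6 245.9] [ 0.4997 -0.1341] rel mm [-20.3  11.4] r 23.2 ang 151.0
scene O 20 [247.4 252.8] [ 0.5133 -0.1763] rel mm [ -6.7 -30.8] r 31.5 ang -102.0
scene G 17 [246.1 247.6] [ 0.4959 -0.1772] rel mm [-24.1 -31.7] r 39.8 ang -127.0
```

View pics/wrist8.png

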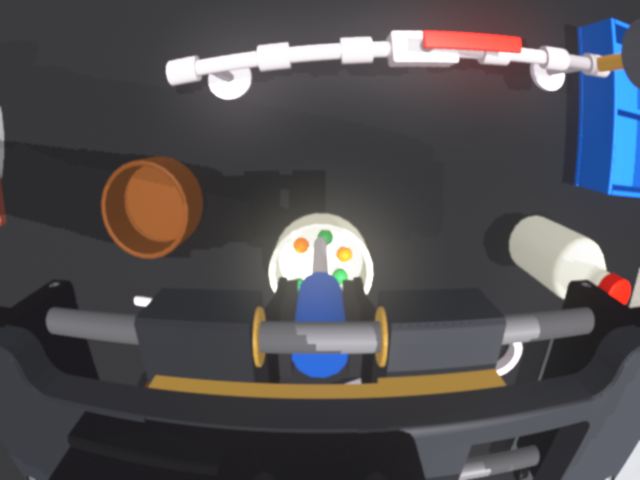

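Emit:
drive_tool --commands '[{"offset": [0, 15, 0], "dr": [0, 0, 0], "jaw": 5}, {"offset": [0, 45, 0], "dr": [0, 0, 0], "jaw": 5}, {"offset": [0, 75, 0], "dr": [0, 0, 0], "jaw": 5}, {"offset": [0, 90, 0], "dr": [0, 0, 0], "jaw": 5}, {"offset": [0, 95, 0], "dr": [0, 0, 0], "jaw": 5}, {"offset": [0, 95, 0], "dr": [0, 0, 0], "jaw": 5}]'

```text
t: 13.32
tcp_pos: [0.5166, -0.2034, 0.3681]
orientation: [-180.0, 0.0, 0.1]
ft_force: [-0.5, -0.0, -0.9]
finger_gap: 0.245
```

```bash
cat > meas.py <<'E'
from rim import *
from look import look
import sys
tag=sys.argv[1]
i=cams.camera_info('wrist')
look(tag)
c0=eval(sys.argv[2])
u=proj('wrist',[[c0[0],c0[1],.03]],i)[0].astype(int)
c=rimfit(tag,i,None,c0)
im=cv2.imread(f'pics/wrist{tag}.png')
find(im,'wrist',i,(u[0]-58,u[1]-60,u[0]+58,u[1]+60))
for n,r in(('side',(298,280,362,346)),('scene',(228,222,290,280))):
    find(cv2.imread(f'pics/{n}{tag}.png'),n,cams.camera_info(n),r)
v=im.copy();t=np.linspace(0,6.283,100)
for z,r in((.045,.046),(.045,.041),(.006,.041)):
    P=np.c_[c[0]+r*np.cos(t),c[1]+r*np.sin(t),0*t+z];cv2.polylines(v,[(proj('wrist',P,i)*8).astype(np.int32)],True,(0,0,255),1,shift=3)
cv2.imwrite(f'pics/ov{tag}.png',cv2.resize(v[u[1]-65:u[1]+65,u[0]-70:u[0]+70],None,fx=4,fy=4,interpolation=2));print('u',u)
E
python3 meas.py 9 '(.5173,-.153)'
```

```text
13.325 [ 0.5166 -0.2034  0.3681] [-1.8e+02  3.0e-02  6.0e-02] [-0.5 -0.  -0.9]
wrist tip [[321.6, 240.0]]
wrist crop 260 89 130 2.046153846153846
side tip [[341.7, 304.7]]
side crop 296 275 64 4.15625
scene tip [[232.4, 235.5]]
scene crop 227 216 64 4.15625
rim 60.0 [ 0.5178 -0.1525] [ 0.5178 -0.154 ]
wrist O 147 [299.3 143.5] [ 0.4969 -0.1361] rel mm [-23.1   9.4] r 25.0 ang 158.0
wrist O 156 [345.5 153.4] [ 0.5381 -0.1449] rel mm [18.1  0.6] r 18.2 ang 2.0
wrist O 169 [317.6 189.8] [ 0.5132 -0.1782] rel mm [ -6.8 -32.7] r 33.4 ang -102.0
wrist G 149 [325.4 134.3] [ 0.5201 -0.1278] rel mm [ 0.1 17.7] r 17.7 ang 90.0
wrist G 149 [341.4 178. ] [ 0.5347 -0.1673] rel mm [ 14.7 -21.8] r 26.3 ang -56.0
wrist G 122 [296.3 189.6] [ 0.4939 -0.178 ] rel mm [-26.1 -32.5] r 41.7 ang -129.0
side O 42 [335.4 309.2] [ 0.5391 -0.1426] rel mm [19.1  2.9] r 19.3 ang 9.0
side O 37 [316.1 313.2] [ 0.4984 -0.1337] rel mm [-21.6  11.8] r 24.6 ang 151.0
side G 41 [324. 307.] [ 0.5213 -0.1257] rel mm [ 1.3 19.8] r 19.9 ang 86.0
side G 25 [338.7 315.4] [ 0.5362 -0.1613] rel mm [ 16.2 -15.8] r 22.7 ang -44.0
scene O 17 [263.6 245.9] [ 0.4997 -0.1341] rel mm [-20.3  11.4] r 23.2 ang 151.0
scene O 22 [247.1 253.1] [ 0.5139 -0.177 ] rel mm [ -6.1 -31.5] r 32.1 ang -101.0
u [322 163]
```

View pics/ov9.png

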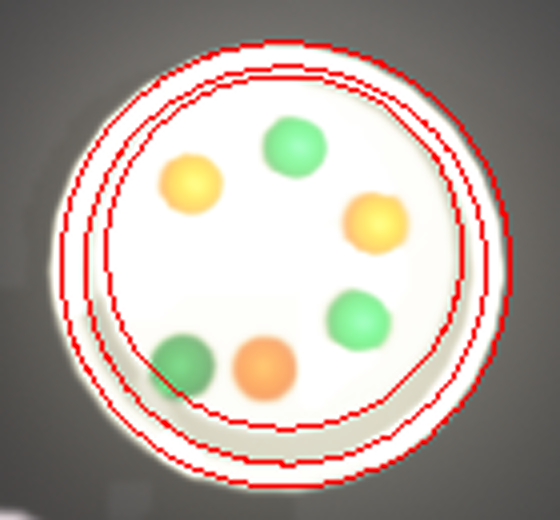

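Emit:
drive_tool --commands '[{"offset": [-10, -18, 0], "dr": [0, 0, 0], "jaw": 5}, {"offset": [-22, -40, 0], "dr": [0, 0, 0], "jaw": 5}, {"offset": [-29, -52, 4], "dr": [0, 0, 0], "jaw": 5}, {"offset": [-29.5, -54, 16], "dr": [0, 0, 0], "jaw": 5}, {"offset": [-29.5, -54, 36], "dr": [0, 0, 0], "jaw": 5}, {"offset": [-29.5, -54, 58], "dr": [0, 0, 0], "jaw": 5}, {"offset": [-29.5, -54, 74], "dr": [0, 0, 0], "jaw": 5}, {"offset": [-29.5, -54, 79.5], "dr": [0, 0, 0], "jaw": 5}]'

```text
t: 14.48
tcp_pos: [0.4868, -0.1498, 0.2876]
orientation: [180.0, 0.1, 0.0]
ft_force: [-0.1, 0.5, 0.0]
finger_gap: 0.243
```

```bash
python3 look.py 10; python3 -c "
import numpy as np
for a0,R in ((175,30),(95,30),(15,30)):
  for k in range(1,9):
    t=np.radians(a0-10*k);s=np.radians(a0);print([float(round(R*(np.cos(t)-np.cos(s)),1)),float(round(-R*(np.sin(t)-np.sin(s)),1))],end=' ')
  print(a0)
"
```

```text
14.475 [ 0.4868 -0.1498  0.2876] [1.7997e+02 1.0000e-01 4.0000e-02] [-0.1  0.5  0. ]
wrist tip [[322.1, 239.8]]
wrist crop 306 177 130 2.046153846153846
side tip [[314.8, 322.1]]
side crop 296 275 64 4.15625
scene tip [[256.8, 244.4]]
scene crop 227 216 64 4.15625
[0.9, -5.1] [2.7, -10.1] [5.3, -14.6] [8.7, -18.6] [12.7, -22.0] [17.2, -24.6] [22.1, -26.4] [27.3, -27.3] 175
[5.2, -0.0] [10.4, 0.9] [15.3, 2.7] [19.8, 5.3] [23.8, 8.7] [27.2, 12.7] [29.8, 17.2] [31.6, 22.1] 95
[0.9, 5.1] [0.9, 10.4] [0.0, 15.5] [-1.8, 20.4] [-4.4, 25.0] [-7.8, 29.0] [-11.8, 32.3] [-16.3, 35.0] 15
```

View pics/z10.png

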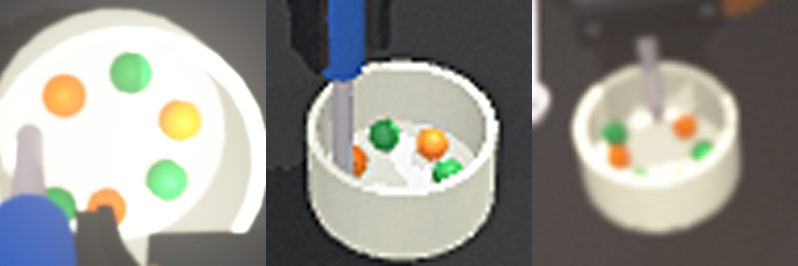

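Emit:
drive_tool --commands '[{"offset": [0.4, -5.1, 0], "dr": [0, 0, 0], "jaw": 5}, {"offset": [2.2, -10.1, 0], "dr": [0, 0, 0], "jaw": 5}, {"offset": [4.8, -14.6, 0], "dr": [0, 0, 0], "jaw": 5}, {"offset": [8.2, -18.6, 0], "dr": [0, 0, 0], "jaw": 5}, {"offset": [12.4, -22, 0], "dr": [0, 0, 0], "jaw": 5}]'

```text
t: 15.25
tcp_pos: [0.4996, -0.1273, 0.2888]
orientation: [-180.0, -0.0, 0.1]
ft_force: [0.3, 0.9, -0.2]
finger_gap: 0.242
```

```bash
python3 look.py 11
```

```text
15.25 [ 0.4996 -0.1273  0.2888] [-1.8e+02 -0.0e+00  7.0e-02] [ 0.3  0.9 -0.2]
wrist tip [[321.4, 240.0]]
wrist crop 285 208 130 2.046153846153846
side tip [[315.2, 312.5]]
side crop 296 275 64 4.15625
scene tip [[266.4, 246.5]]
scene crop 227 216 64 4.15625
```

View pics/z11.png

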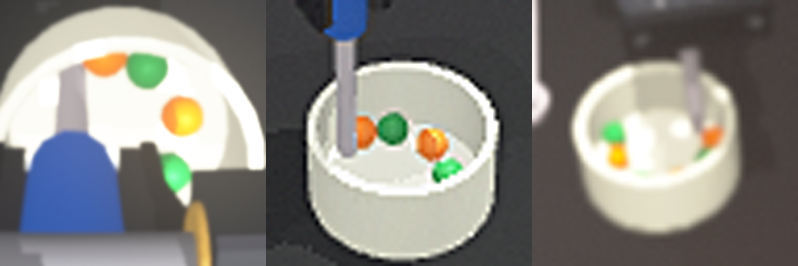

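Emit:
drive_tool --commands '[{"offset": [4.5, -2.6, 0], "dr": [0, 0, 0], "jaw": 5}, {"offset": [9.4, -4.4, 0], "dr": [0, 0, 0], "jaw": 5}, {"offset": [14.6, -5.3, 0], "dr": [0, 0, 0], "jaw": 5}, {"offset": [19.8, -5.3, 0], "dr": [0, 0, 0], "jaw": 5}]'

```text
t: 15.9
tcp_pos: [0.5193, -0.1226, 0.2887]
orientation: [180.0, 0.0, 0.0]
ft_force: [-1.9, -3.7, 0.6]
finger_gap: 0.242
```

Emit:
drive_tool --commands '[{"offset": [5.2, 0.9, 0], "dr": [0, 0, 0], "jaw": 5}, {"offset": [10.1, 2.7, 0], "dr": [0, 0, 0], "jaw": 5}, {"offset": [14.6, 5.3, 0], "dr": [0, 0, 0], "jaw": 5}, {"offset": [18.6, 8.7, 0], "dr": [0, 0, 0], "jaw": 5}]'

```text
t: 16.4
tcp_pos: [0.5382, -0.1307, 0.2888]
orientation: [-180.0, -0.0, 0.1]
ft_force: [-2.9, -0.4, 0.5]
finger_gap: 0.239
```

```bash
python3 look.py 12
```

```text
16.4 [ 0.5382 -0.1307  0.2888] [-1.7995e+02 -0.0000e+00  9.0000e-02] [-2.9 -0.4  0.5]
wrist tip [[321.5, 240.3]]
wrist crop 230 204 130 2.046153846153846
side tip [[332.1, 307.2]]
side crop 296 275 64 4.15625
scene tip [[267.4, 258.5]]
scene crop 227 216 64 4.15625
```

View pics/z12.png

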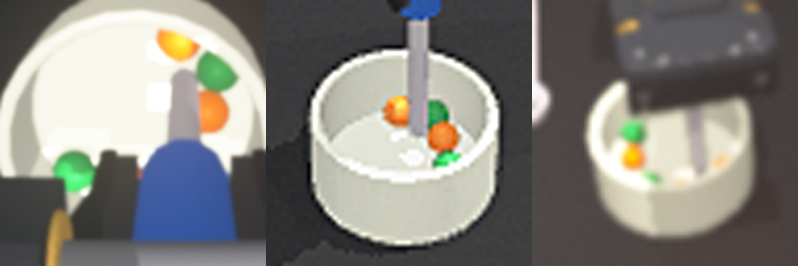

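Emit:
drive_tool --commands '[{"offset": [-5, 4, 0], "dr": [0, 0, 0], "jaw": 5}, {"offset": [-11, 9, 0], "dr": [0, 0, 0], "jaw": 5}, {"offset": [-17, 14, 0], "dr": [0, 0, 0], "jaw": 5}, {"offset": [-18, 20, -20], "dr": [0, 0, 0], "jaw": 5}, {"offset": [-18, 40, -50], "dr": [0, 0, 0], "jaw": 5}, {"offset": [-18, 65, -75], "dr": [0, 0, 0], "jaw": 5}, {"offset": [-18, 73, -80], "dr": [0, 0, 0], "jaw": 5}, {"offset": [-18, 73, -80], "dr": [0, 0, 0], "jaw": 5}]'

```text
t: 17.55
tcp_pos: [0.5195, -0.2042, 0.3682]
orientation: [-180.0, 0.0, 0.0]
ft_force: [-0.3, 0.5, -1.1]
finger_gap: 0.243
```

```bash
cat > shift.py <<'E'
from m import *
def shift(tag):
  for c,rect in (('scene',(240,254,281,274)),('side',(303,316,354,340))):
    a=cv2.imread(f'pics/{c}0.png',0);i=cams.camera_info(c)
    x0,y0,x1,y1=rect;T=a[y0-3:y1,x0-3:x1+3];b=cv2.imread(f'pics/{c}{tag}.png',0)
    S=b[y0-15:y1+12,x0-15:x1+15];r=cv2.matchTemplate(S,T,cv2.TM_CCOEFF_NORMED);_,v,_,l=cv2.minMaxLoc(r)
    def sub(p,m,n): d=p+n-2*m; return 0.5*(p-n)/d if d else 0
    sx=sub(r[l[1],l[0]-1],v,r[l[1],l[0]+1]);sy=sub(r[l[1]-1,l[0]],v,r[l[1]+1,l[0]])
    u=np.array([l[0]-12+sx,l[1]-12+sy]);c0=proj(c,[[.52,-.1455,.02]],i)[0]
    print('dish shift mm',c,tag,u.round(2),round(v,3),((atz(c,c0+u,.02)-atz(c,c0,.02))[0,:2]*1000).round(1))
E
echo "
from shift import shift
shift(tag)" >> meas.py
python3 meas.py 13 '(.5195,-.147)'
```

```text
17.55 [ 0.5195 -0.2042  0.3682] [-1.7998e+02  2.0000e-02  0.0000e+00] [-0.3  0.5 -1.1]
wrist tip [[321.5, 240.1]]
wrist crop 256 89 130 2.046153846153846
side tip [[343.3, 304.4]]
side crop 296 275 64 4.15625
scene tip [[232.2, 236.4]]
scene crop 227 216 64 4.15625
rim 60.0 [ 0.5235 -0.1455] [ 0.523 -0.145]
wrist O 164 [338.9 120.5] [ 0.5351 -0.1161] rel mm [15.1 29.4] r 33.1 ang 63.0
wrist O 155 [350.4 150.8] [ 0.5455 -0.1432] rel mm [25.5  2.3] r 25.6 ang 5.0
wrist O 161 [316.1 180.4] [ 0.5149 -0.1703] rel mm [ -5.1 -24.8] r 25.3 ang -102.0
wrist G 139 [353.6 133.8] [ 0.5482 -0.1279] rel mm [28.2 17.6] r 33.3 ang 32.0
wrist G 146 [341.5 172.2] [ 0.5377 -0.1627] rel mm [ 17.7 -17.2] r 24.7 ang -44.0
wrist G 118 [294.7 175.4] [ 0.4955 -0.1656] rel mm [-24.5 -20.1] r 31.6 ang -141.0
side O 41 [327.7 301. ] [ 0.5369 -0.1136] rel mm [16.9 31.9] r 36.1 ang 62.0
side O 41 [338.  307.4] [ 0.5465 -0.1406] rel mm [26.5  4.9] r 27.0 ang 11.0
side G 34 [335.6 301.9] [ 0.5505 -0.124 ] rel mm [30.5 21.5] r 37.3 ang 35.0
side G 18 [339.1 312.7] [ 0.5407 -0.155 ] rel mm [20.7 -9.5] r 22.8 ang -25.0
scene O 26 [250.6 253.6] [ 0.5173 -0.1688] rel mm [ -2.7 -23.3] r 23.4 ang -97.0
scene G 16 [251.  247.5] [ 0.4982 -0.1654] rel mm [-21.8 -19.9] r 29.5 ang -138.0
u [321 155]
dish shift mm scene 13 [0.85 0.97] 0.986 [3.5 1.6]
dish shift mm side 13 [ 0.89 -0.92] 0.981 [2.9 1.4]
```

View pics/ov13.png

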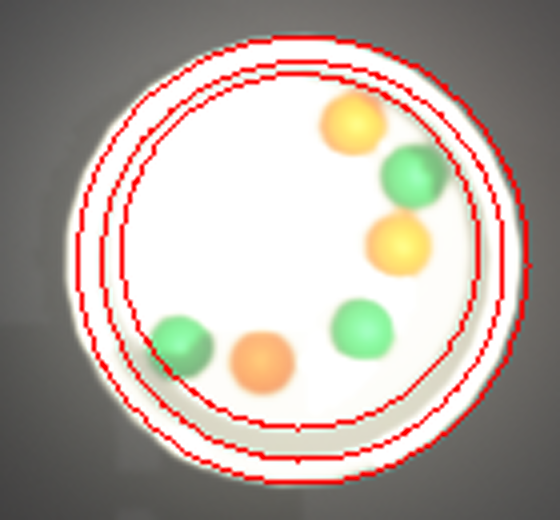

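Emit:
drive_tool --commands '[{"offset": [5, -12, 0], "dr": [0, 0, 0], "jaw": 5}, {"offset": [10, -26, 2], "dr": [0, 0, 0], "jaw": 5}, {"offset": [11.5, -29.7, 10], "dr": [0, 0, 0], "jaw": 5}, {"offset": [11.5, -29.7, 28], "dr": [0, 0, 0], "jaw": 5}, {"offset": [11.5, -29.7, 40], "dr": [0, 0, 0], "jaw": 5}, {"offset": [11.5, -29.7, 44], "dr": [0, 0, 0], "jaw": 5}, {"offset": [11.5, -29.7, 44], "dr": [0, 0, 0], "jaw": 5}]'

```text
t: 18.58
tcp_pos: [0.5311, -0.1747, 0.3245]
orientation: [180.0, 0.0, 0.0]
ft_force: [-0.3, -0.5, -1.0]
finger_gap: 0.241
```

```bash
python3 look.py 14
```

```text
18.575 [ 0.5311 -0.1747  0.3245] [1.7998e+02 3.0000e-02 1.0000e-02] [-0.3 -0.5 -1. ]
wrist tip [[321.7, 239.9]]
wrist crop 241 131 130 2.046153846153846
side tip [[340.2, 309.3]]
side crop 296 275 64 4.15625
scene tip [[247.5, 250.1]]
scene crop 227 216 64 4.15625
```

View pics/z14.png

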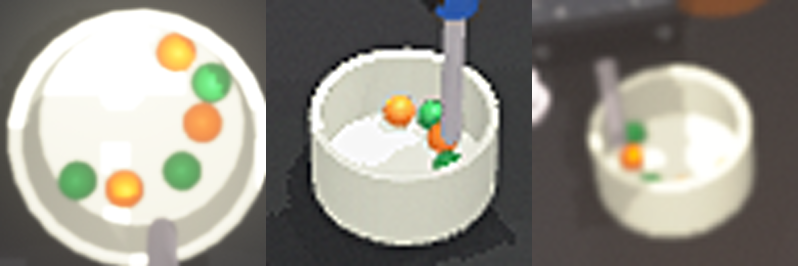

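Emit:
drive_tool --commands '[{"offset": [0, 0, 8], "dr": [0, 0, 0], "jaw": 5}, {"offset": [0, 0, 18], "dr": [0, 0, 0], "jaw": 5}, {"offset": [0, 0, 28], "dr": [0, 0, 0], "jaw": 5}, {"offset": [0, 0, 34], "dr": [0, 0, 0], "jaw": 5}, {"offset": [0, 0, 36], "dr": [0, 0, 0], "jaw": 5}, {"offset": [0, 0, 36], "dr": [0, 0, 0], "jaw": 5}]'

```text
t: 19.48
tcp_pos: [0.5313, -0.1744, 0.2888]
orientation: [180.0, 0.0, 0.1]
ft_force: [-0.2, 0.5, -1.8]
finger_gap: 0.236
```

```bash
python3 look.py 15
```

```text
19.475 [ 0.5313 -0.1744  0.2888] [1.7999e+02 0.0000e+00 5.0000e-02] [-0.2  0.5 -1.8]
wrist tip [[321.5, 239.9]]
wrist crop 239 141 130 2.046153846153846
side tip [[339.8, 321.8]]
side crop 296 275 64 4.15625
scene tip [[249.2, 259.4]]
scene crop 227 216 64 4.15625
```

View pics/z15.png

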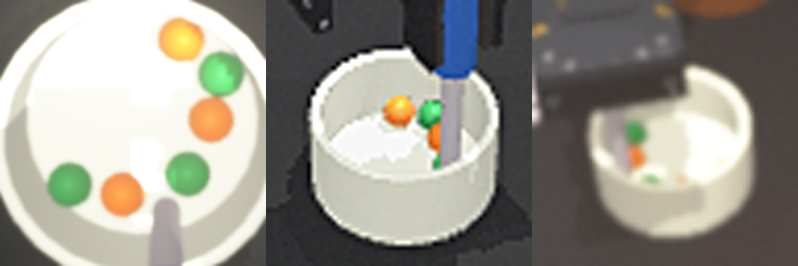

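Emit:
drive_tool --commands '[{"offset": [-3, 0.5, 0], "dr": [0, 0, 0], "jaw": 5}, {"offset": [-7, 0.5, 0], "dr": [0, 0, 0], "jaw": 5}, {"offset": [-11, -1.5, 0], "dr": [0, 0, 0], "jaw": 5}, {"offset": [-14, -5, 0], "dr": [0, 0, 0], "jaw": 5}, {"offset": [-16, -9, 0], "dr": [0, 0, 0], "jaw": 5}, {"offset": [-18, -14, 0], "dr": [0, 0, 0], "jaw": 5}, {"offset": [-19, -18, 0], "dr": [0, 0, 0], "jaw": 5}, {"offset": [-19, -18, 0], "dr": [0, 0, 0], "jaw": 5}]'

```text
t: 20.62
tcp_pos: [0.5123, -0.1559, 0.2888]
orientation: [-180.0, -0.0, 0.1]
ft_force: [0.6, 0.7, -0.6]
finger_gap: 0.239
```

```bash
python3 look.py 16
```

```text
20.625 [ 0.5123 -0.1559  0.2888] [-1.7999e+02 -0.0000e+00  1.0000e-01] [ 0.6  0.7 -0.6]
wrist tip [[321.4, 240.0]]
wrist crop 268 168 130 2.046153846153846
side tip [[327.2, 319.2]]
side crop 296 275 64 4.15625
scene tip [[255.7, 252.2]]
scene crop 227 216 64 4.15625
```

View pics/z16.png

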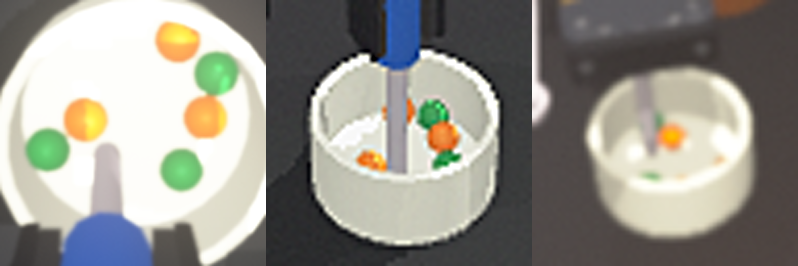

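Emit:
drive_tool --commands '[{"offset": [0, 0, -12], "dr": [0, 0, 0], "jaw": 5}, {"offset": [3, 0, -28], "dr": [0, 0, 0], "jaw": 5}, {"offset": [15, 0.5, -34], "dr": [0, 0, 0], "jaw": 5}, {"offset": [28, 1, -34], "dr": [0, 0, 0], "jaw": 5}, {"offset": [37, 1.1, -34], "dr": [0, 0, 0], "jaw": 5}, {"offset": [39.2, 1.1, -34], "dr": [0, 0, 0], "jaw": 5}, {"offset": [39.2, 1.1, -33], "dr": [0, 0, 0], "jaw": 5}]'

```text
t: 21.65
tcp_pos: [0.5514, -0.1576, 0.3213]
orientation: [180.0, 0.1, 0.0]
ft_force: [0.2, -0.5, -1.0]
finger_gap: 0.243
```

```bash
python3 look.py 17
```

```text
21.65 [ 0.5514 -0.1576  0.3213] [1.7998e+02 5.0000e-02 4.0000e-02] [ 0.2 -0.5 -1. ]
wrist tip [[321.8, 239.8]]
wrist crop 215 154 130 2.046153846153846
side tip [[344.5, 301.7]]
side crop 296 275 64 4.15625
scene tip [[256.0, 256.2]]
scene crop 227 216 64 4.15625
```

View pics/z17.png

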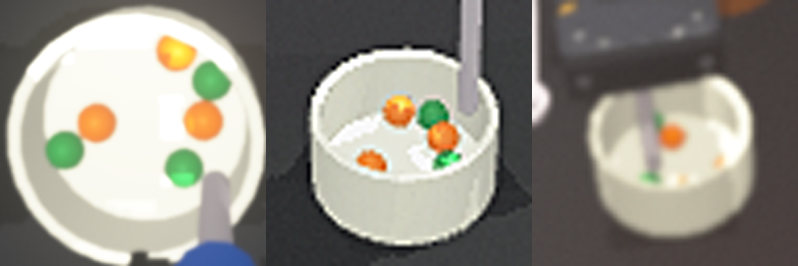

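Emit:
drive_tool --commands '[{"offset": [0, 0, 6], "dr": [0, 0, 0], "jaw": 5}, {"offset": [0, 0, 13], "dr": [0, 0, 0], "jaw": 5}, {"offset": [0, 0, 20], "dr": [0, 0, 0], "jaw": 5}, {"offset": [0, 0, 27], "dr": [0, 0, 0], "jaw": 5}, {"offset": [0, 0, 32], "dr": [0, 0, 0], "jaw": 5}, {"offset": [0, 0, 32.5], "dr": [0, 0, 0], "jaw": 5}]'

```text
t: 22.55
tcp_pos: [0.5513, -0.1574, 0.2888]
orientation: [180.0, 0.0, 0.0]
ft_force: [0.6, 0.6, -1.0]
finger_gap: 0.239
```

```bash
python3 look.py 18
```

```text
22.55 [ 0.5513 -0.1574  0.2888] [1.8e+02 4.0e-02 5.0e-02] [ 0.6  0.6 -1. ]
wrist tip [[321.7, 239.9]]
wrist crop 210 166 130 2.046153846153846
side tip [[344.0, 313.1]]
side crop 296 275 64 4.15625
scene tip [[257.3, 264.6]]
scene crop 227 216 64 4.15625
```

View pics/z18.png

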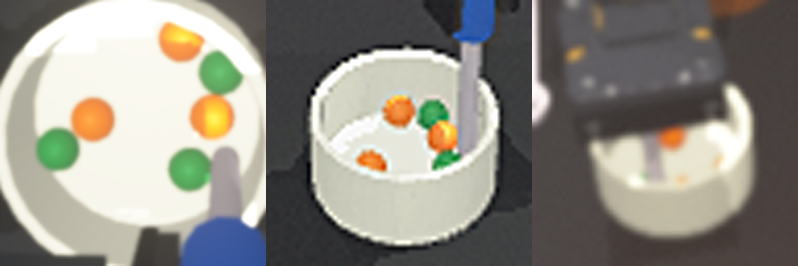

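Emit:
drive_tool --commands '[{"offset": [-4, 1.5, 0], "dr": [0, 0, 0], "jaw": 5}, {"offset": [-8, 3, 0], "dr": [0, 0, 0], "jaw": 5}, {"offset": [-12, 4.5, 0], "dr": [0, 0, 0], "jaw": 5}, {"offset": [-16, 6, 0], "dr": [0, 0, 0], "jaw": 5}, {"offset": [-18, 6.5, 0], "dr": [0, 0, 0], "jaw": 5}, {"offset": [-12, 4.5, 0], "dr": [0, 0, 0], "jaw": 5}, {"offset": [-5, 2, 0], "dr": [0, 0, 0], "jaw": 5}, {"offset": [0, 0, 0], "dr": [0, 0, 0], "jaw": 5}]'

```text
t: 23.7
tcp_pos: [0.5523, -0.1569, 0.2892]
orientation: [180.0, 0.0, 0.1]
ft_force: [0.1, 0.3, -1.1]
finger_gap: 0.241
```

Emit:
drive_tool --commands '[{"offset": [1.5, -3, 0], "dr": [0, 0, 0], "jaw": 5}, {"offset": [2, -6, 0], "dr": [0, 0, 0], "jaw": 5}, {"offset": [0, -9.5, 0], "dr": [0, 0, 0], "jaw": 5}, {"offset": [-4, -12, 0], "dr": [0, 0, 0], "jaw": 5}, {"offset": [-8, -14, 0], "dr": [0, 0, 0], "jaw": 5}, {"offset": [-13, -15, 0], "dr": [0, 0, 0], "jaw": 5}, {"offset": [-17, -15, 0], "dr": [0, 0, 0], "jaw": 5}, {"offset": [-17, -15, 0], "dr": [0, 0, 0], "jaw": 5}]'

```text
t: 24.7
tcp_pos: [0.5341, -0.1426, 0.2894]
orientation: [-180.0, -0.0, 0.0]
ft_force: [1.0, 0.1, -0.2]
finger_gap: 0.241
```

```bash
python3 look.py 19
```

```text
24.7 [ 0.5341 -0.1426  0.2894] [-1.7999e+02 -1.0000e-02  4.0000e-02] [ 1.   0.1 -0.2]
wrist tip [[321.4, 240.0]]
wrist crop 235 187 130 2.046153846153846
side tip [[333.3, 311.2]]
side crop 296 275 64 4.15625
scene tip [[262.3, 258.0]]
scene crop 227 216 64 4.15625
```

View pics/z19.png

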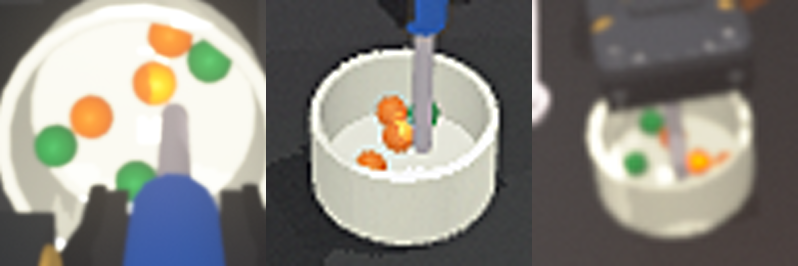

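Emit:
drive_tool --commands '[{"offset": [0, 0, -15], "dr": [0, 0, 0], "jaw": 5}, {"offset": [0, 5, -40], "dr": [0, 0, 0], "jaw": 5}, {"offset": [-5, 30, -65], "dr": [0, 0, 0], "jaw": 5}, {"offset": [-12, 52, -78], "dr": [0, 0, 0], "jaw": 5}, {"offset": [-14.5, 61, -79], "dr": [0, 0, 0], "jaw": 5}, {"offset": [-14.5, 61, -79], "dr": [0, 0, 0], "jaw": 5}]'

```text
t: 25.6
tcp_pos: [0.5196, -0.2039, 0.3676]
orientation: [-180.0, 0.0, -0.0]
ft_force: [0.5, 0.8, -1.8]
finger_gap: 0.242
```

```bash
python3 meas.py 20 '(.522,-.146)'
```

```text
25.6 [ 0.5196 -0.2039  0.3676] [-1.7998e+02  5.0000e-02 -2.0000e-02] [ 0.5  0.8 -1.8]
wrist tip [[321.8, 240.1]]
wrist crop 257 89 130 2.046153846153846
side tip [[343.2, 304.5]]
side crop 296 275 64 4.15625
scene tip [[232.4, 236.6]]
scene crop 227 216 64 4.15625
rim 60.0 [ 0.5235 -0.1455] [ 0.523 -0.145]
wrist O 177 [335.2 119.5] [ 0.5317 -0.1149] rel mm [11.7 30.6] r 32.7 ang 69.0
wrist O 144 [328.5 138.1] [ 0.5258 -0.1317] rel mm [ 5.8 13.8] r 15.0 ang 67.0
wrist O 142 [303.2 152.1] [ 0.5032 -0.1442] rel mm [-16.8   1.3] r 16.8 ang 176.0
wrist G 145 [350.  129.5] [ 0.5448 -0.1238] rel mm [24.8 21.7] r 33.0 ang 41.0
wrist G 160 [288.6 164.3] [ 0.4901 -0.1551] rel mm [-29.9  -9.6] r 31.4 ang -162.0
wrist G 45 [320.2 179.4] [ 0.5185 -0.169 ] rel mm [ -1.5 -23.5] r 23.5 ang -94.0
side O 83 [326.6 304.2] [ 0.5301 -0.121 ] rel mm [10.1 24.5] r 26.5 ang 68.0
side O 21 [321.1 313.5] [ 0.5072 -0.1394] rel mm [-12.8   6.1] r 14.2 ang 154.0
side G 40 [333.3 302. ] [ 0.546  -0.1219] rel mm [26.  23.6] r 35.1 ang 42.0
scene O 20 [259.8 248.3] [ 0.5054 -0.1445] rel mm [-14.6   1. ] r 14.6 ang 176.0
scene O 18 [266.8 254.5] [ 0.5287 -0.1305] rel mm [ 8.7 15. ] r 17.3 ang 60.0
scene G 21 [255. 245.] [ 0.4923 -0.1546] rel mm [-27.7  -9.1] r 29.2 ang -162.0
u [324 155]
dish shift mm scene 20 [0.86 1.05] 0.979 [3.7 1.6]
dish shift mm side 20 [ 0.91 -0.91] 0.973 [2.9 1.4]
```

View pics/ov20.png

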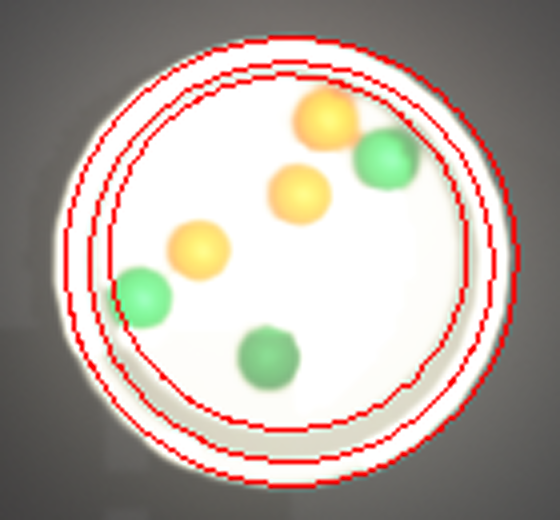

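Emit:
drive_tool --commands '[{"offset": [-8, -16, 0], "dr": [0, 0, 0], "jaw": 5}, {"offset": [-16, -32, 2], "dr": [0, 0, 0], "jaw": 5}, {"offset": [-18.6, -36.9, 12], "dr": [0, 0, 0], "jaw": 5}, {"offset": [-18.6, -36.9, 30], "dr": [0, 0, 0], "jaw": 5}, {"offset": [-18.6, -36.9, 48], "dr": [0, 0, 0], "jaw": 5}, {"offset": [-18.6, -36.9, 64], "dr": [0, 0, 0], "jaw": 5}, {"offset": [-18.6, -36.9, 76], "dr": [0, 0, 0], "jaw": 5}, {"offset": [-18.6, -36.9, 79], "dr": [0, 0, 0], "jaw": 5}]'

```text
t: 26.75
tcp_pos: [0.5011, -0.1667, 0.2883]
orientation: [180.0, 0.1, 0.0]
ft_force: [0.3, -0.1, -0.7]
finger_gap: 0.238
```

```bash
python3 look.py 21
```

```text
26.75 [ 0.5011 -0.1667  0.2883] [1.7998e+02 9.0000e-02 3.0000e-02] [ 0.3 -0.1 -0.7]
wrist tip [[322.0, 239.8]]
wrist crop 285 152 130 2.046153846153846
side tip [[325.0, 324.8]]
side crop 296 275 64 4.15625
scene tip [[250.8, 249.7]]
scene crop 227 216 64 4.15625
```

View pics/z21.png

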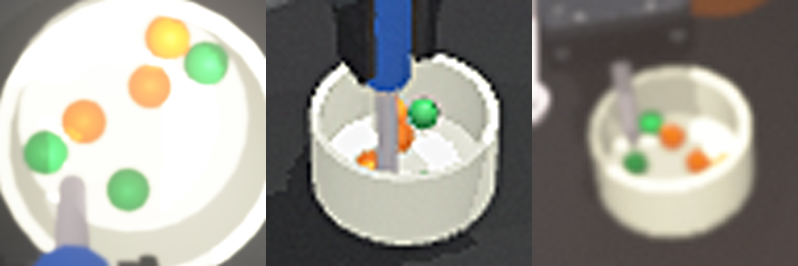

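Emit:
drive_tool --commands '[{"offset": [-3.5, -4.1, 0], "dr": [0, 0, 0], "jaw": 5}, {"offset": [-6.2, -8.8, 0], "dr": [0, 0, 0], "jaw": 5}, {"offset": [-8, -13.9, 0], "dr": [0, 0, 0], "jaw": 5}, {"offset": [-8.9, -18.1, 0], "dr": [0, 0, 0], "jaw": 5}, {"offset": [-8.9, -19.5, 0], "dr": [0, 0, 0], "jaw": 5}, {"offset": [-6, -17, 0], "dr": [0, 0, 0], "jaw": 5}, {"offset": [-2, -13, 0], "dr": [0, 0, 0], "jaw": 5}]'

```text
t: 27.78
tcp_pos: [0.4989, -0.1533, 0.2885]
orientation: [-179.9, 0.2, 0.1]
ft_force: [0.2, 0.1, -0.9]
finger_gap: 0.246
```

```bash
python3 look.py 22
```

```text
27.775 [ 0.4989 -0.1533  0.2885] [-1.7993e+02  1.5000e-01  8.0000e-02] [ 0.2  0.1 -0.9]
wrist tip [[322.4, 240.4]]
wrist crop 289 173 130 2.046153846153846
side tip [[320.8, 320.8]]
side crop 296 275 64 4.15625
scene tip [[256.1, 248.0]]
scene crop 227 216 64 4.15625
```

View pics/z22.png

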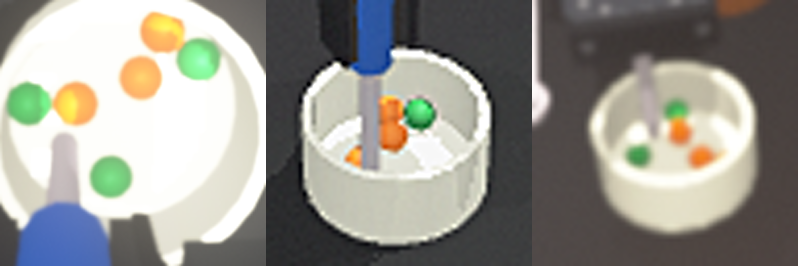

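Emit:
drive_tool --commands '[{"offset": [1, -1, -15], "dr": [0, 0, 0], "jaw": 5}, {"offset": [3, 5, -40], "dr": [0, 0, 0], "jaw": 5}, {"offset": [12, 28, -65], "dr": [0, 0, 0], "jaw": 5}, {"offset": [19, 45, -78], "dr": [0, 0, 0], "jaw": 5}, {"offset": [20.5, 50, -79], "dr": [0, 0, 0], "jaw": 5}, {"offset": [20.5, 50, -79], "dr": [0, 0, 0], "jaw": 5}]'

```text
t: 28.68
tcp_pos: [0.5196, -0.2034, 0.368]
orientation: [-180.0, 0.0, 0.0]
ft_force: [-0.4, 0.3, -1.0]
finger_gap: 0.242
```

```bash
python3 meas.py 23 '(.518,-.146)'
```

```text
28.675 [ 0.5196 -0.2034  0.368 ] [-1.7999e+02  4.0000e-02  3.0000e-02] [-0.4  0.3 -1. ]
wrist tip [[321.7, 240.0]]
wrist crop 256 90 130 2.046153846153846
side tip [[343.1, 304.2]]
side crop 296 275 64 4.15625
scene tip [[232.6, 236.5]]
scene crop 227 216 64 4.15625
rim 60.0 [ 0.52   -0.1435] [ 0.5195 -0.143 ]
wrist O 178 [333.9 118.5] [ 0.5305 -0.1135] rel mm [10.5 32. ] r 33.7 ang 72.0
wrist O 147 [325.7 136.7] [ 0.5233 -0.1299] rel mm [ 3.3 15.6] r 15.9 ang 78.0
wrist O 148 [300.1 147.1] [ 0.5005 -0.1392] rel mm [-19.5   6.3] r 20.5 ang 162.0
wrist G 147 [347.9 129.8] [ 0.5431 -0.1235] rel mm [23.1 22. ] r 31.8 ang 44.0
wrist G 161 [282.3 147.3] [ 0.4846 -0.1392] rel mm [-35.4   6.3] r 35.9 ang 170.0
wrist G 56 [314.1 175. ] [ 0.513  -0.1645] rel mm [ -7. -19.] r 20.3 ang -110.0
side O 83 [325.4 304.1] [ 0.5282 -0.1194] rel mm [ 8.2 26.1] r 27.4 ang 73.0
side O 29 [319.  312.9] [ 0.5042 -0.1357] rel mm [-15.8   9.8] r 18.6 ang 148.0
side G 42 [332.5 302. ] [ 0.5444 -0.1211] rel mm [24.4 24.4] r 34.5 ang 45.0
scene O 24 [261.8 246.6] [ 0.501  -0.1387] rel mm [-19.    6.8] r 20.1 ang 160.0
scene O 15 [267.1 253.5] [ 0.5259 -0.1292] rel mm [ 5.9 16.3] r 17.3 ang 70.0
u [319 155]
dish shift mm scene 23 [ 1.65 -0.31] 0.975 [-0.1  4.1]
dish shift mm side 23 [-1.11 -1.02] 0.973 [-0.6  3.7]
```

View pics/ov23.png

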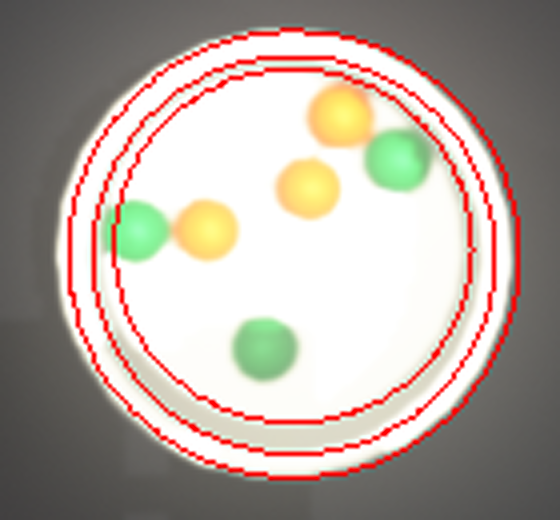

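Emit:
drive_tool --commands '[{"offset": [2, -14, 0], "dr": [0, 0, 0], "jaw": 5}, {"offset": [5, -28, 2], "dr": [0, 0, 0], "jaw": 5}, {"offset": [5.2, -31.7, 12], "dr": [0, 0, 0], "jaw": 5}, {"offset": [5.2, -31.7, 32], "dr": [0, 0, 0], "jaw": 5}, {"offset": [5.2, -31.7, 52], "dr": [0, 0, 0], "jaw": 5}, {"offset": [5.2, -31.7, 68], "dr": [0, 0, 0], "jaw": 5}, {"offset": [5.2, -31.7, 77], "dr": [0, 0, 0], "jaw": 5}, {"offset": [5.2, -31.7, 78], "dr": [0, 0, 0], "jaw": 5}]'

```text
t: 29.82
tcp_pos: [0.525, -0.1718, 0.2898]
orientation: [180.0, 0.1, 0.0]
ft_force: [-0.2, 0.5, -0.5]
finger_gap: 0.243
```

Emit:
drive_tool --commands '[{"offset": [0, 3, 0], "dr": [0, 0, 0], "jaw": 5}, {"offset": [0, 6, 0], "dr": [0, 0, 0], "jaw": 5}, {"offset": [0, 8, 0], "dr": [0, 0, 0], "jaw": 5}, {"offset": [0, 9, 0], "dr": [0, 0, 0], "jaw": 5}, {"offset": [0, 9, 0], "dr": [0, 0, 0], "jaw": 5}]'

```text
t: 30.45
tcp_pos: [0.5255, -0.1798, 0.2908]
orientation: [-179.9, -0.0, 0.1]
ft_force: [-1.2, 6.2, 4.0]
finger_gap: 0.24
```

```bash
python3 look.py 24; python3 -c "
from shift import shift
shift(24)"
```

```text
30.45 [ 0.5255 -0.1798  0.2908] [-1.7986e+02 -3.0000e-02  1.1000e-01] [-1.2  6.2  4. ]
wrist tip [[321.2, 240.9]]
wrist crop 248 133 130 2.046153846153846
side tip [[338.7, 323.8]]
side crop 296 275 64 4.15625
scene tip [[246.6, 257.4]]
scene crop 227 216 64 4.15625
dish shift mm scene 24 [ 1.24 -0.13] 0.967 [0.3 3. ]
dish shift mm side 24 [-0.81 -0.68] 0.958 [-0.5  2.5]
```

View pics/z24.png

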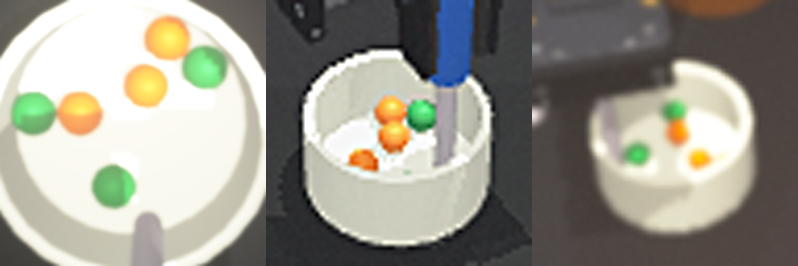

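Emit:
drive_tool --commands '[{"offset": [0, 1, 0], "dr": [0, 0, 0], "jaw": 5}, {"offset": [0, 2, 0], "dr": [0, 0, 0], "jaw": 5}, {"offset": [0, 2.7, 0], "dr": [0, 0, 0], "jaw": 5}, {"offset": [0, 0, 0], "dr": [0, 0, 0], "jaw": 5}, {"offset": [0, -6, 0], "dr": [0, 0, 0], "jaw": 5}, {"offset": [0, -9, -4], "dr": [0, 0, 0], "jaw": 5}, {"offset": [0, -9, -18], "dr": [0, 0, 0], "jaw": 5}, {"offset": [0, -9, -40], "dr": [0, 0, 0], "jaw": 5}]'

```text
t: 31.6
tcp_pos: [0.5249, -0.172, 0.3312]
orientation: [180.0, 0.0, 0.0]
ft_force: [-0.9, 0.2, -0.3]
finger_gap: 0.241
```

Emit:
drive_tool --commands '[{"offset": [0, 2, -18], "dr": [0, 0, 0], "jaw": 5}, {"offset": [-2, 15, -32], "dr": [0, 0, 0], "jaw": 5}, {"offset": [-4, 27, -38], "dr": [0, 0, 0], "jaw": 5}, {"offset": [-5, 31, -38], "dr": [0, 0, 0], "jaw": 5}, {"offset": [-5, 31, -38], "dr": [0, 0, 0], "jaw": 5}]'

```text
t: 32.22
tcp_pos: [0.5197, -0.2033, 0.3676]
orientation: [-180.0, 0.1, -0.0]
ft_force: [-1.0, -0.7, -0.9]
finger_gap: 0.245
```

```bash
python3 meas.py 25 '(.518,-.147)'
python3 - <<'E'
import cv2,numpy as np
a=cv2.imread('pics/scene25.png')[175:275,170:290];b=cv2.imread('pics/side25.png')[250:350,290:410]
cv2.imwrite('pics/rod25.png',np.hstack([cv2.resize(k,None,fx=3.3,fy=3.3,interpolation=2) for k in(a,b)]))
E
```

```text
32.225 [ 0.5197 -0.2033  0.3676] [-1.8e+02  6.0e-02 -1.0e-02] [-1.  -0.7 -0.9]
wrist tip [[321.9, 240.0]]
wrist crop 256 90 130 2.046153846153846
side tip [[343.1, 304.3]]
side crop 296 275 64 4.15625
scene tip [[232.6, 236.6]]
scene crop 227 216 64 4.15625
rim 60.0 [ 0.5205 -0.1465] [ 0.5205 -0.148 ]
wrist O 183 [335.4 123.1] [ 0.5319 -0.1177] rel mm [11.9 27.8] r 30.3 ang 67.0
wrist O 145 [326.8 141. ] [ 0.5244 -0.1338] rel mm [ 4.4 11.7] r 12.5 ang 70.0
wrist O 151 [301.2 151. ] [ 0.5015 -0.1428] rel mm [-18.5   2.7] r 18.7 ang 172.0
wrist G 150 [349.  134.4] [ 0.5441 -0.1277] rel mm [24.1 17.8] r 30.0 ang 37.0
wrist G 162 [283.4 150.8] [ 0.4856 -0.1424] rel mm [-34.4   3.1] r 34.5 ang 175.0
wrist G 48 [312.4 179.2] [ 0.5115 -0.1684] rel mm [ -8.5 -22.9] r 24.4 ang -110.0
side O 80 [326.9 305. ] [ 0.5295 -0.1234] rel mm [ 9.5 22.1] r 24.1 ang 67.0
side O 28 [320.1 314. ] [ 0.5046 -0.1395] rel mm [-15.4   6. ] r 16.5 ang 159.0
side G 41 [334.  303.2] [ 0.5454 -0.1259] rel mm [25.4 19.6] r 32.0 ang 38.0
scene O 24 [260.7 247.4] [ 0.5031 -0.1419] rel mm [-16.9   3.6] r 17.3 ang 168.0
scene O 16 [265.8 254.3] [ 0.5276 -0.1327] rel mm [ 7.6 12.8] r 14.8 ang 59.0
u [319 156]
dish shift mm scene 25 [0.15 0.21] 0.974 [0.7 0.3]
dish shift mm side 25 [0.08 0.09] 0.973 [ 0.  -0.3]
```

View pics/ov25.png

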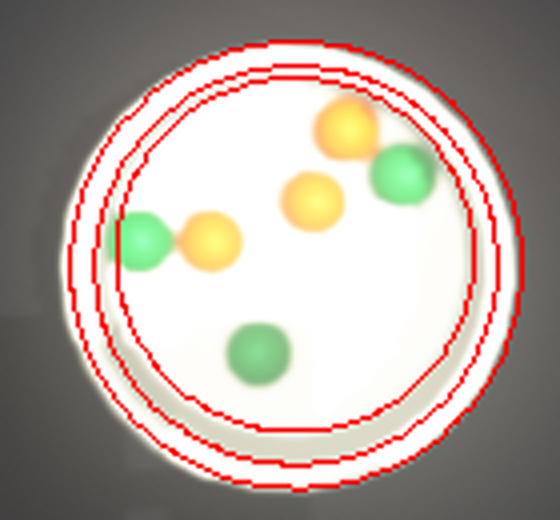

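View pics/wrist25.png

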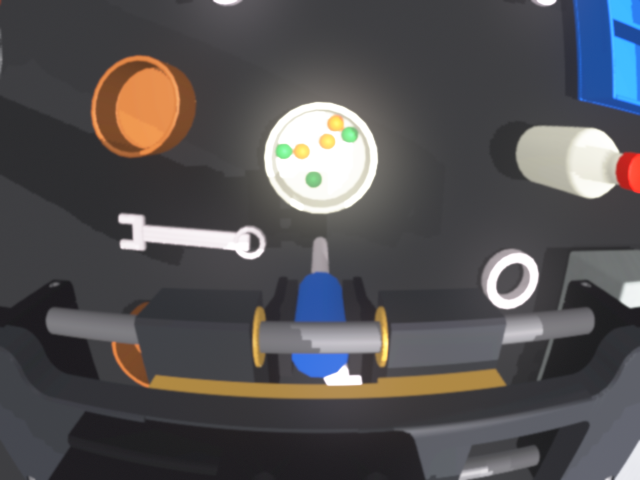

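View pics/rod25.png

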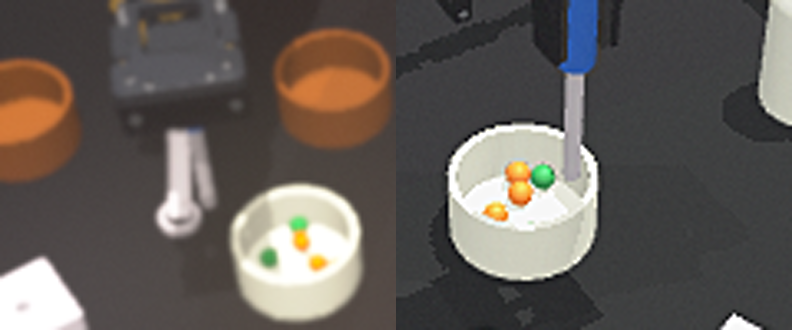

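Emit:
drive_tool --commands '[{"offset": [0, 0, -12], "dr": [0, 0, 0], "jaw": 5}, {"offset": [0, -5, -35], "dr": [0, 0, 0], "jaw": 5}, {"offset": [0, -20, -60], "dr": [0, 0, 0], "jaw": 5}, {"offset": [1, -50, -78], "dr": [0, 0, 0], "jaw": 5}, {"offset": [2, -90, -82], "dr": [0, 0, 0], "jaw": 5}, {"offset": [3, -135, -82], "dr": [0, 0, 0], "jaw": 5}, {"offset": [4, -180, -82], "dr": [0, 0, 0], "jaw": 5}, {"offset": [5, -225, -82], "dr": [0, 0, 0], "jaw": 5}]'

```text
t: 33.38
tcp_pos: [0.5247, 0.0236, 0.4513]
orientation: [-180.0, -0.1, 0.1]
ft_force: [0.5, -0.3, -1.1]
finger_gap: 0.239
```

Emit:
drive_tool --commands '[{"offset": [0, -45, 0], "dr": [0, 0, 0], "jaw": 5}, {"offset": [0, -90, 0], "dr": [0, 0, 0], "jaw": 5}, {"offset": [1, -130, 0], "dr": [0, 0, 0], "jaw": 5}, {"offset": [1, -160, 0], "dr": [0, 0, 0], "jaw": 5}, {"offset": [1, -180, 0], "dr": [0, 0, 0], "jaw": 5}, {"offset": [1.5, -192, 0], "dr": [0, 0, 0], "jaw": 5}, {"offset": [1.5, -197, 0], "dr": [0, 0, 0], "jaw": 5}, {"offset": [1.5, -198, 0], "dr": [0, 0, 0], "jaw": 5}]'

```text
t: 34.38
tcp_pos: [0.5264, 0.2195, 0.4504]
orientation: [180.0, -0.0, 0.0]
ft_force: [0.2, -1.0, -0.7]
finger_gap: 0.238
```

Emit:
drive_tool --commands '[{"offset": [0, 0, 0], "dr": [0, 0, 0], "jaw": 5}, {"offset": [0, 0, 5], "dr": [0, 0, 0], "jaw": 5}, {"offset": [0, 0, 15], "dr": [0, 0, 0], "jaw": 5}, {"offset": [0, 0, 22], "dr": [0, 0, 0], "jaw": 5}, {"offset": [0, 0, 25], "dr": [0, 0, 0], "jaw": 5}, {"offset": [0, 0, 25], "dr": [0, 0, 0], "jaw": 5}]'

```text
t: 35.12
tcp_pos: [0.5262, 0.2201, 0.425]
orientation: [180.0, 0.0, 0.1]
ft_force: [0.4, -0.1, -0.1]
finger_gap: 0.236
```

```bash
cat > pl.py <<'E'
from m import *
import sys
tag=sys.argv[1]
o=bot.get_obs();x,y,z=o['tcp_pos'];print(o['t'],o['tcp_pos'].round(4),o['orientation'].round(2),o['ft_force'].round(1),o['joint_vel'].round(2))
out=[]
for c,w in(('wrist',130),('side',66),('scene',66)):
    i=cams.camera_info(c);im=cams.read_camera(c)[:,:,::-1].copy();cv2.imwrite(f'pics/{c}{tag}.png',im)
    print(c,'tip',proj(c,[[x,y,z-.279]],i).round(1).tolist(),'port',proj(c,[[.5265,.22,.1]],i).round(1).tolist())
    u=proj(c,[[.5265,.22,.105]],i)[0];x0=int(u[0]-w/2);y0=int(u[1]-w/2)
    x0=max(0,min(640-w,x0));y0=max(0,min(480-w,y0));print('crop',x0,y0,266/w)
    out.append(cv2.resize(im[y0:y0+w,x0:x0+w],(266,266),interpolation=2))
cv2.imwrite(f'pics/z{tag}.png',np.hstack(out))
E
python3 pl.py 26
```

```text
35.125 [0.5262 0.2201 0.425 ] [1.7998e+02 2.0000e-02 6.0000e-02] [ 0.4 -0.1 -0.1] [-0.11 -0.24  0.03 -0.57 -0.03  0.31 -0.03]
wrist tip [[321.6, 239.9]] port [[321.7, 224.5]]
crop 256 161 2.046153846153846
side tip [[258.9, 182.0]] port [[260.7, 198.0]]
crop 227 163 4.03030303030303
scene tip [[410.2, 193.5]] port [[407.3, 207.4]]
crop 374 172 4.03030303030303
```

View pics/z26.png

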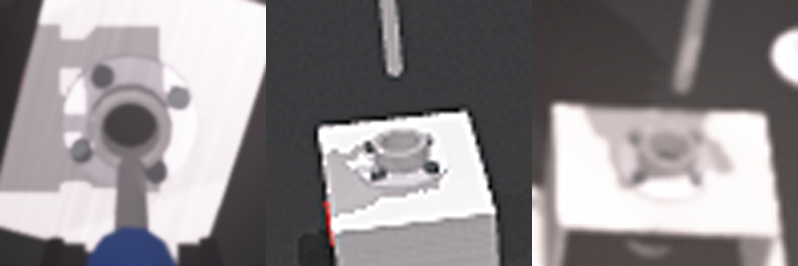

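View pics/wrist26.png

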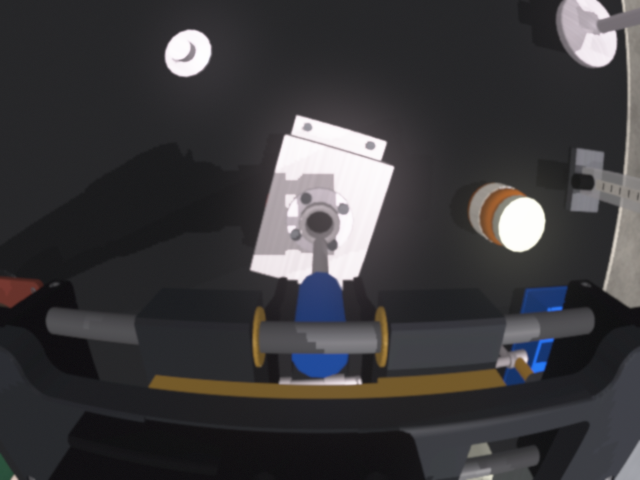

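Emit:
drive_tool --commands '[{"offset": [0, 0, 6], "dr": [0, 0, 0], "jaw": 5}, {"offset": [0, 0, 14], "dr": [0, 0, 0], "jaw": 5}, {"offset": [0, 0, 21], "dr": [0, 0, 0], "jaw": 5}, {"offset": [0, 0, 25], "dr": [0, 0, 0], "jaw": 5}, {"offset": [0, 0, 26], "dr": [0, 0, 0], "jaw": 5}, {"offset": [0, 0, 26], "dr": [0, 0, 0], "jaw": 5}]'

```text
t: 36.02
tcp_pos: [0.5262, 0.2202, 0.3993]
orientation: [-180.0, -0.0, 0.1]
ft_force: [-0.1, 0.1, -0.0]
finger_gap: 0.247
```

```bash
python3 pl.py 27; python3 - <<'E'
import cv2,numpy as np
a=cv2.imread('pics/wrist27.png')[185:265,280:360];b=cv2.imread('pics/side27.png')[170:220,235:285];c=cv2.imread('pics/scene27.png')[180:230,382:432]
cv2.imwrite('pics/y27.png',np.hstack([cv2.resize(k,(266,266),interpolation=2) for k in(a,b,c)]))
E
```

```text
36.025 [0.5262 0.2202 0.3993] [-1.8e+02 -1.0e-02  6.0e-02] [-0.1  0.1 -0. ] [-0.08 -0.17  0.07 -0.17  0.05  0.05  0.01]
wrist tip [[321.4, 239.9]] port [[321.6, 232.7]]
crop 256 169 2.046153846153846
side tip [[259.9, 191.0]] port [[260.7, 198.0]]
crop 227 163 4.03030303030303
scene tip [[408.6, 201.3]] port [[407.3, 207.4]]
crop 374 172 4.03030303030303
```

View pics/y27.png

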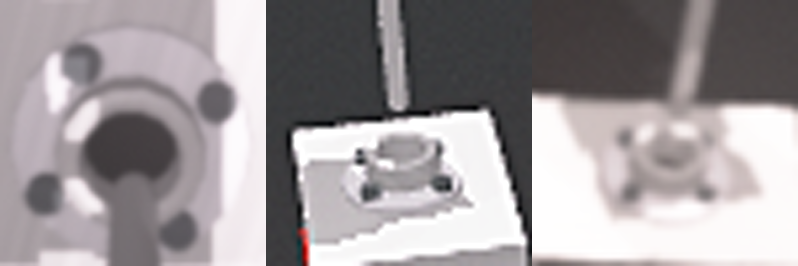

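```bash
cat > ov.py <<'E'
from m import *
import sys
def ov(tag,tcp,port,name):
    out=[];x,y,z=tcp;t=np.linspace(0,2*np.pi,120)
    for c,w in(('wrist',100),('side',44),('scene',44)):
        i=cams.camera_info(c);im=cv2.imread(f'pics/{c}{tag}.png')
        u=proj(c,[[.5265,.22,.108]],i)[0];x0=int(u[0]-w/2);y0=int(u[1]-w/2)
        k=400/w if c=='wrist' else 400/w
        v=cv2.resize(im[y0:y0+w,x0:x0+w],(400,400),interpolation=cv2.INTER_CUBIC)
        def dr(P,col): 
            q=(proj(c,P,i)-[x0,y0]+.5)*k;cv2.polylines(v,[(q*8).astype(np.int32)],True,col,1,cv2.LINE_AA,3)
        for r,zz in((.018,.1),(.012,.1),(.03,.08)): dr(np.c_[port[0]+r*np.cos(t),port[1]+r*np.sin(t),0*t+zz],(0,0,255))
        # rod silhouette: sphere end + shaft
        T=z-.279
        pts=[]
        for a in np.linspace(0,np.pi/2,8): pts.append(np.c_[x+.005*np.sin(a)*np.cos(t),y+.005*np.sin(a)*np.sin(t),0*t+T+.005-.005*np.cos(a)])
        pts.append(np.c_[x+.005*np.cos(t),y+.005*np.sin(t),0*t+T+.03])
        h=cv2.convexHull(proj(c,np.vstack(pts),i).astype(np.float32)).reshape(-1,2)
        q=(h-[x0,y0]+.5)*k;cv2.polylines(v,[(q*8).astype(np.int32)],True,(255,120,0),1,cv2.LINE_AA,3)
        out.append(v)
    cv2.imwrite(f'pics/{name}a.png',np.hstack(out[:2]));cv2.imwrite(f'pics/{name}b.png',out[2])
E
python3 -c "
from ov import *
ov('27',(.5262,.2202,.3993),(.5262,.2202),'ov27')"
```

```text
(no output)
```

View pics/ov27a.png

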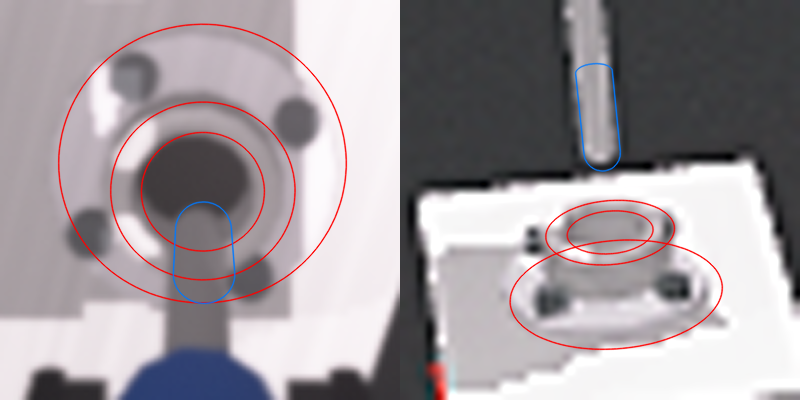

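View pics/ov27b.png

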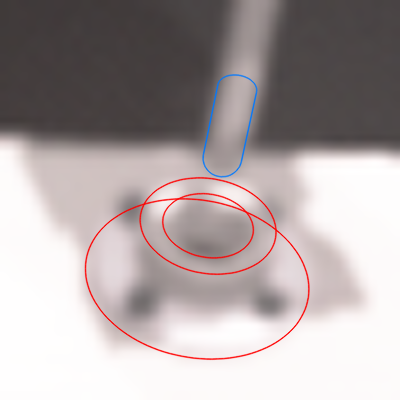

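Emit:
drive_tool --commands '[{"offset": [0, 0, 3], "dr": [0, 0, 0], "jaw": 5}, {"offset": [0, 0, 6], "dr": [0, 0, 0], "jaw": 5}, {"offset": [0, 0, 9], "dr": [0, 0, 0], "jaw": 5}, {"offset": [0, 0, 10.2], "dr": [0, 0, 0], "jaw": 5}, {"offset": [0, 0, 10.2], "dr": [0, 0, 0], "jaw": 5}, {"offset": [0, 0, 10.2], "dr": [0, 0, 0], "jaw": 5}]'

```text
t: 36.92
tcp_pos: [0.5262, 0.2202, 0.3891]
orientation: [-180.0, -0.0, 0.1]
ft_force: [-0.2, 0.5, -1.0]
finger_gap: 0.24
```

```bash
python3 pl.py 28; python3 -c "
from ov import *
p=bot.get_obs()['tcp_pos']
ov('28',p,p[:2],'ov28')
from shift import shift
shift(28)"
```

```text
36.925 [0.5262 0.2202 0.3891] [-1.8e+02 -1.0e-02  6.0e-02] [-0.2  0.5 -1. ] [ 0.07 -0.13  0.05 -0.08 -0.04 -0.03  0.1 ]
wrist tip [[321.4, 240.0]] port [[321.7, 236.3]]
crop 256 173 2.046153846153846
side tip [[260.2, 194.5]] port [[260.7, 198.0]]
crop 227 163 4.03030303030303
scene tip [[407.9, 204.3]] port [[407.3, 207.4]]
crop 374 172 4.03030303030303
dish shift mm scene 28 [-0.04  0.05] 0.989 [ 0.1 -0.1]
dish shift mm side 28 [0.08 0.07] 0.979 [ 0.  -0.3]
```

View pics/ov28a.png

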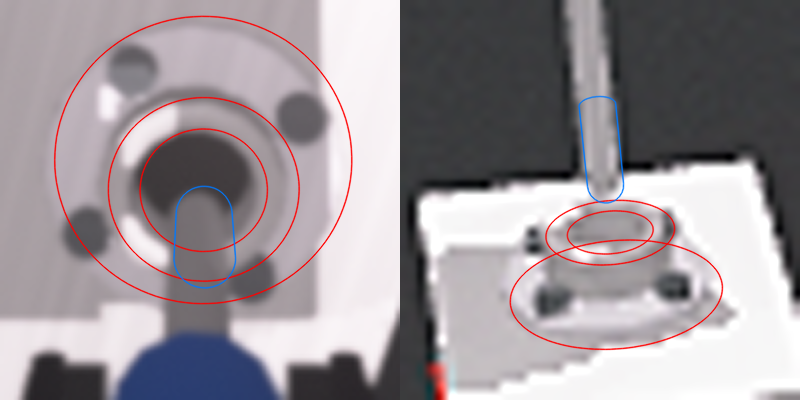

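View pics/ov28b.png

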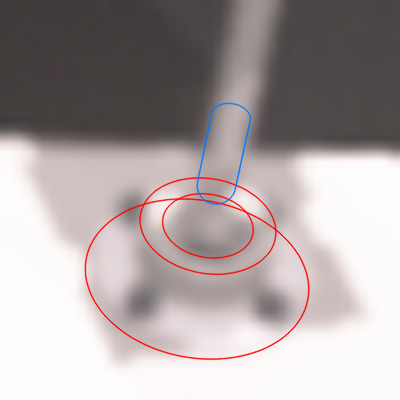

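View pics/side28.png

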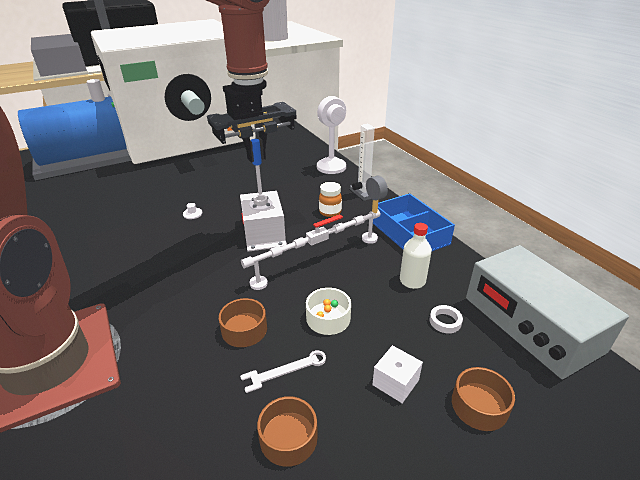

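```bash
python3 - <<'E'
import cv2,numpy as np
o=[]
for n,x,y,w in(('wrist28',295,205,50),('scene28',390,190,36)):
    a=cv2.imread(f'pics/{n}.png')[y:y+w,x:x+w].astype(np.float32)
    a=np.clip((a-60)*1.5 if n[0]=='w' else (a-90)*1.5,0,255).astype(np.uint8)
    o.append(cv2.resize(a,(400,400),interpolation=2))
cv2.imwrite('pics/zz28.png',np.hstack(o))
E
```

```text
(no output)
```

View pics/zz28.png

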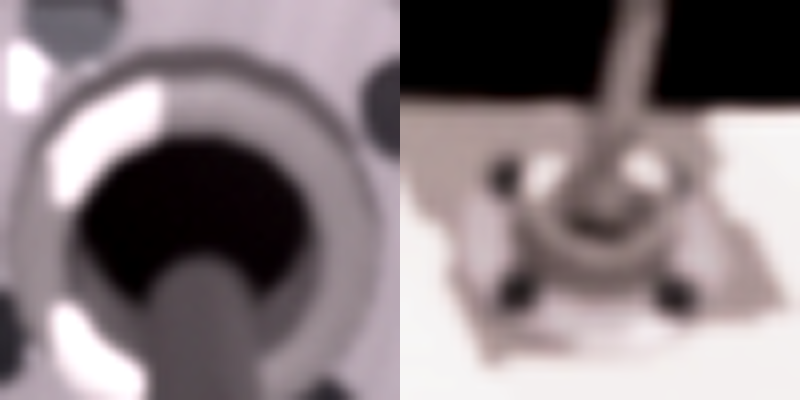

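```bash
python3 -c "
from workcell import bot
o=bot.get_obs();print(o['t'],o['tcp_pos'],o['finger_gap']);print(bot.close_job())"
```

```text
37.075 [0.52622052 0.2201562  0.38917295] 0.24082791367333475
the job is handed in; nothing more can be done
None
```

The job was handed in at 37.1 s. The rod is held upright and still, with its tip about 10 mm above the suction port's mouth.

- **Stirring:** all six pellets are still in the dish. By wrist-camera measurement, each lies about 15–33 mm from where it started. The least-moved is the green pellet nearest the robot, at about 15 mm. In each of two early sweeps, a pellet jammed between the rod and the dish wall. After that I pushed the pellets one by one; the last such push also nudged the dish.
- **Dish:** the jams and pushes slid the dish, by up to about 7 mm from where it stood. I pushed it back with the rod against its inner wall, with about 6 N of side force, and two cameras now place it within about 0.3 mm of its first position.
- **Gas line:** the rod crossed with its tip about 17 cm above the table, at a spot away from the lever and gauge. The force readings around the crossing showed no contact.
- **Final pose:** the tip is centred over the port to within about 1–2 mm. The wrist view puts the tip about 1 mm to one side, and the scene view about 1.5 mm to the other. The rod had not tilted or slipped in the grip, and the wrist force was near zero.
- **Other objects:** nothing else looks moved in the last side picture. I did not measure the bystander objects one by one.

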